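# Isolate the test box, put its earthing hook back on the rail, switch it on again

### The arm

A 7-joint arm with a two-finger parallel gripper is mounted at the origin on the work surface. World frame = base frame: x ahead of the robot, y to its left, z up, the work surface at z = 0. Lengths are in m, angles in rad, forces in N, time in s.
With the tool pointing down it reaches from about 0.4 to 0.85 m from the base axis. Payload 10.4 kg.
Tool frame: the origin (TCP) lies at the very end of the fingers, on their centre line; the grasp point (between the pads) lies 19 mm behind it; z points along the fingers, y is the direction in which the jaws open and shut (so a half turn about z gives the same grasp; the last joint's range is limited). The gripper opens to 87 mm and grips with 3 to 60 N. Pads are 19 mm wide; open, the fingers measure 117 mm over their backs; the gripper's body (75 mm by 190 mm) begins 51 mm behind the grasp point.
Start: joints at [1.226, 0.332, -0.065, 1.46, 0.022, 1.35, -0.088], TCP at [0.198, -0.593, 0.223] pointing down, gripper open.
Joint ranges: [-2.6, 2.6], [-0.5, 2.12], [-1.47, 1.34], [0.16, 2.42], [-1.27, 4.41], [0.06, 2.06], [-2.6, 2.6]. Speed limits (rad/s): [2.22, 2.22, 2.79, 2.79, 3.14, 3.14, 3.14].

### API

Orientations are given as [roll, pitch, yaw] about the fixed x, y, z axes, in that order (R = Rz(yaw) Ry(pitch) Rx(roll)).
In Python, from station import robot gives the robot as it stands. The module is installed in compiled form; this text tells all that it offers.
- The arm moves only by the shell command python3 -m pendant 'ROWS' [FORCE]. ROWS is JSON, one flat list of numbers, 7 for each row, row after row: the turn, a rotation vector about the world's x, y, z in degrees, then the shift along the world's x, y, z in cm, then the finger opening in cm, from 0 to 8.7. In form: [ax, ay, az, x, y, z, claw, ax, ay, az, x, y, z, claw, ...]. A call has 1 to 8 rows; each row is the pose to reach, as a shift and turn from the pose measured when the call began; what a row does not reach only later rows make up. A row lasts 1/12 s, in which the tool goes at most 41.7 mm and 7.16 degrees, less where a joint would pass 70% of its speed; a pose out of reach is approached as far as the arm can. A call with a gripper value outside its range is refused whole. The fingers move at their own pace and stop on an object; FORCE is the grip in N (left out, the last holds). Time passes only in rows, so rows that repeat a pose let the fingers close. It gives the time, the measured TCP pose, the force and the opening at its end, in the units of the state.
- robot.get_obs(): the state, without advancing time (a new reading comes with each control period).
- robot.capture(name): name is "side" or "top"; returns a dict with "image" (420x560x3 uint8, red, green, blue), "fx", "fy", "cx", "cy" (pixels), "position" and "orientation" of the camera in the world. Camera axes: x right, y down, z forward; pixel columns grow to the right and rows downward; lengths in m; the calibration is good to about 2 mm. A picture is of the moment at which its call begins. There is no depth.
- robot.hand_in(): hands the job in, once; it reports no verdict.
Trained networks look in a picture, given as the dict that the camera call returned (one of the last four; its "shot" number tells which), for a name from the list of things; names that differ only in an ending like _2 or _b are one class to them, and where a whole thing is asked for, a point or a joint stands for the part that bears it (a point fixed in the world has none). Each returns a list of dicts, best first, with "confidence" (0 to 1); they miss things now and then, are a little off and sometimes report something else, mostly with a low value. They report only what shows in the picture. A call takes as long as a camera call. They do not tell look-alikes from the thing itself.
- robot.cut_out(picture, label): "mask" (420x560 bool, what is visible of it).
- robot.place_of(picture, label): "location" ([x, y, z] in m, in world coordinates, good to about 4 mm: a listed point, or the origin of a listed thing).
The state is a dict: "t": time; "q": joint angles; "joint_vel": joint speeds; "joint_efforts": joint torques, N m; "tool_pos": TCP position; "ee_rot": TCP orientation; "wrist_force": force on the tool from outside, world axes, zero at the start; "ft_torque": the same for the moment, N m; "gripper_width": opening from 0.0 (shut) to 1.0 (fully open).
Only numpy, scipy, OpenCV 4.12 (cv2) and the standard library are available. Lean on these libraries where they do the work, as an engineer would, in place of code of your own. Each camera call takes 0.05 s, during which the arm holds its last target.

### The job

Pull the round push-pull knob on the test box's sloping panel out to its detent to isolate the box. While the knob stays out, lift the earthing hook off the box's own bar and hang it on the free-standing rail, in the gap between the two hooks already hanging there, without dislodging them; turn it the same way round as they hang and let it go. Then push the knob fully home again, leaving the hook hanging and everything else on the bench where it was.

Things in the scene. Friction and masses are not known exactly. Their poses are not given: they have to be found in the camera images.
- testbox: blue case fixed to the bench, spanning x -35 to +135, y -35 to +145 mm in its frame (origin on the bench, z up), 132 high at the back. Its front (-x) is an orange-faced panel sloping 30 degrees from level, facing up and to -x. On it: the round metal knob (at y +80), a fixed black dial (28 dia, 12 high, at y -8). A clear shade (x +70 to +125, 177 to 181 high) overhangs the panel's top
- knob_face (a point): centre of the outer face of the push-pull knob; moves with it. z axis: out of the panel, the pull direction, 30 degrees from vertical towards the box's -x; y axis: level, along the panel. The knob head is a metal disc 40 dia, 26 thick (from this point back) on a 16 dia stem; its face is 44 mm off the panel when home, 64 when out
- knob (a joint): travel of the push-pull knob in m: 0 fully home (its start), 0.020 fully out at the detent stop. It snaps over centre: about 4 N to start it either way, past the middle it is drawn on to the end and stays there
- earth_hook: brass hook, black grip on top, 24 wide (y), 0.26-0.43 kg; starts loose on the box's own bar. Origin: middle of the crown's underside, resting on the bar; z up. Slot for the bar x -8 to 8, open downwards: lower it straight over a bar. Jaw at x -36 to -8 reaches 24 below; leg at x 8 to 14 with a foot (to x 24) reaches 90 below. Grip: block 14 (x) by 24 (y), 8 to 65 above the origin, over the crown
- rail: free-standing steel rail fixed to the bench: a bar of 10 dia along its y, 230 long, top at height 165, between two posts 172 high (16 x 10) at y -115 and +115 with low feet. Origin on the bench under the middle of the bar
- sleeve: short brass-coloured sleeve on the rail's bar, 26 long, hardly thicker than the bar: the middle of the gap. Origin on top of the bar (height 165), y along the bar, z up. The hook hangs right when its origin is here with its x axis along this x axis
- neighbour_a: brass hanging hook, the same make as earth_hook and with the same frame; it hangs loose on the rail's bar, on the +y side of the sleeve, its centre 34 to 44 mm from it; leave it hanging
- neighbour_b: brass hanging hook, the same make as earth_hook and with the same frame; it hangs loose on the rail's bar, on the -y side of the sleeve, its centre 34 to 44 mm from it; leave it hanging
- reels: bystander: a loose upright stack of wire reels, 56 dia, 228 tall, between test box and rail. Origin under its centre
- screwdriver: bystander: loose screwdriver 160 long, lying in front of the test box
- tray: bystander: loose grey open tray 90 x 150 x 30 high, under the rail
- jar: bystander: loose jar 54 dia, 65 high, in front of the rail
- cup: bystander: loose white cup 72 dia, 85 high, behind the rail
- perch (a point): middle of the test box's own bar, on its top, height 165. The bar, 10 dia, runs along the box's y at its x = 0, from y -35 to -145, between two posts 170 high. The earthing hook starts on it, within 15 mm of this point
- hook_foot (a point): middle of the earthing hook's foot: 16 mm to +x and 75 mm below the hook's origin
Mind the look-alikes: they are no part of the job. What is shaped like the earth_hook but turquoise is not meant.

How it is judged:
On the way, in this order (a step that is already met when the one before it is completed fails the run):
1. the knob is pulled out to its detent (value of joint knob above 0.017 m and distance between earth_hook and perch below 0.04 m), for 0.2 s.
2. with the knob still out, the earthing hook hangs on the rail between its neighbours, let go (x of earth_hook in the frame of sleeve between -0.008 and 0.008 m and y of earth_hook in the frame of sleeve between -0.024 and 0.024 m and z of earth_hook in the frame of sleeve between -0.004 and 0.004 m and angle between earth_hook's own z axis and vertical below 0.25 rad and contact force between the fingers and earth_hook below 0.1 N and linear speed of earth_hook below 0.03 m/s and value of joint knob above 0.015 m and angle between the x axis of earth_hook and the x axis of sleeve, either way round below 0.35 rad and x of hook_foot in the frame of sleeve above 0 m), for 0.3 s.
3. the knob is pushed fully home (value of joint knob below 0.003 m), for 0.2 s.
At the end, for the whole second after the job is handed in: Knob home within 3 mm. The earthing hook hangs released and at rest on the rail at the sleeve: origin within 8 mm across, 24 mm along and 4 mm in height of the sleeve's, upright within 0.25 rad, turned like the neighbours within 0.35 rad, foot on the sleeve's +x side (x of earth_hook in the frame of sleeve between -0.008 and 0.008 m and y of earth_hook in the frame of sleeve between -0.024 and 0.024 m and z of earth_hook in the frame of sleeve between -0.004 and 0.004 m and angle between earth_hook's own z axis and vertical below 0.25 rad and contact force between the fingers and earth_hook below 0.1 N and linear speed of earth_hook below 0.03 m/s and value of joint knob below 0.003 m and angle between the x axis of earth_hook and the x axis of sleeve, either way round below 0.35 rad and x of hook_foot in the frame of sleeve above 0 m); the robot touches nothing.
It fails at once if the hook is carried while the knob is in (value of joint knob below 0.01 m and distance between earth_hook and perch above 0.05 m and distance between earth_hook and sleeve above 0.05 m).
It fails at once if a hanging neighbour is dislodged (shifted over 20 mm) (distance of any of neighbour_a, neighbour_b from where it was at the start of the episode above 0.02 m).
It fails at once if a bystander is shifted over 40 mm or knocked over (distance of any of reels, screwdriver, tray, jar, cup from where it was at the start of the episode above 0.04 m or angle between any of reels, jar, cup's own z axis and vertical above 0.5 rad).
It also fails if it takes over 72 s, if anything falls off the work surface, if the arm or the gripper's body presses on something with over 40 N, if the wrist force passes 120 N, or if a joint passes its speed limit or range.

## Working session

There is one attempt and no reset: what is moved stays moved. The work goes in short steps, Python scripts to look and compute and a shell command to move; the robot and the scene stay as the last step left them, time stands still between calls to the robot, and variables do not carry over. Pictures are saved under pics/ and viewed, and the job is handed in when it is done.

```bash
mkdir -p pics; cat > h.py <<'E'
import numpy as np, cv2
from scipy.spatial.transform import Rotation as Rn
from station import robot
def cap(name,fn):
    p=robot.capture(name); cv2.imwrite('pics/'+fn+'.png',p['image'][:,:,::-1]); return p
def Rcam(p):
    o=np.array(p['orientation'],float)
    if o.shape==(3,3): return o
    return Rn.from_euler('xyz',o).as_matrix() if o.size==3 else Rn.from_quat(o).as_matrix()
def proj(p,X):
    c=Rcam(p).T@(np.array(X,float)-np.array(p['position'])); return np.array([p['fx']*c[0]/c[2]+p['cx'],p['fy']*c[1]/c[2]+p['cy']])
def ray(p,u,v):
    d=Rcam(p)@np.array([(u-p['cx'])/p['fx'],(v-p['cy'])/p['fy'],1]); return np.array(p['position']),d
def atz(p,u,v,z):
    o,d=ray(p,u,v); return o+d*(z-o[2])/d[2]
E
python3 - <<'E'
from h import *
o=robot.get_obs(); print(o)
for n in ['side','top']:
    p=cap(n,n+'0'); print(n,p['position'],p['orientation'],p['fx'],p['fy'],p['cx'],p['cy'])
    for l in ['testbox','knob_face','knob','earth_hook','rail','sleeve','neighbour_a','reels','screwdriver','tray','jar','cup','perch','hook_foot']:
        try: print(l,[(np.round(d['location'],3).tolist(),round(d['confidence'],2),np.round(proj(p,d['location'])).tolist()) for d in robot.place_of(p,l)])
        except Exception as e: print(l,e)
E
```

```text
{'t': 0.0, 'q': array([ 1.22643882,  0.33285232, -0.06472598,  1.46094667,  0.02160734,
        1.34991244, -0.08849202]), 'joint_vel': array([ 0.00131441,  0.00109042, -0.00057231,  0.00089037,  0.00042064,
        0.00153808, -0.00083171]), 'joint_efforts': array([-2.89592197e-05, -6.23254609e+01,  2.50173389e-02, -3.89903176e+01,
       -6.12600334e-02,  3.98923340e-02,  1.90589103e-04]), 'tool_pos': array([ 0.1975278 , -0.59254901,  0.22176367]), 'ee_rot': array([-3.14017143e+00,  6.60188334e-05,  3.21812810e-01]), 'wrist_force': array([-0.01646783,  0.10613636,  0.29444057]), 'ft_torque': array([-0.01225027, -0.01404086, -0.02350074]), 'gripper_width': 1.0031668260640558}
side [-0.32429089 -1.22117804  1.16936225] [-2.22170976  0.02290789 -0.65587922] 532.2011245305907 532.2011245305907 278.31709584056125 215.14347124339236
testbox [([0.597, -0.252, -0.002], 0.89, [328.0, 252.0])]
knob_face []
knob it knows: cup, earth_hook, hook_foot, jar, knob_face, neighbour, perch, rail, reels, screwdriver, sleeve, testbox, tray
earth_hook [([0.377, -0.07, 0.01], 0.78, [242.0, 249.0]), ([0.3
[... 1309 characters left out ...]
0.164], 0.71, [159.0, 199.0]), ([0.589, -0.341, 0.166], 0.56, [381.0, 185.0]), ([0.526, 0.176, 0.168], 0.5, [187.0, 201.0])]
reels [([0.596, 0.008, -0.001], 0.97, [255.0, 194.0])]
screwdriver [([0.502, -0.233, -0.003], 0.8, [335.0, 227.0])]
tray [([0.527, 0.236, -0.001], 0.75, [177.0, 214.0])]
jar [([0.417, 0.174, -0.006], 0.86, [196.0, 252.0])]
cup [([0.649, 0.232, -0.003], 0.6, [182.0, 175.0])]
perch [([0.582, -0.34, 0.165], 0.79, [380.0, 187.0]), ([0.606, -0.171, 0.131], 0.51, [317.0, 180.0])]
hook_foot [([0.34, -0.484, 0.015], 0.78, [423.0, 285.0]), ([0.43, -0.015, 0.013], 0.63, [260.0, 248.0]), ([0.435, -0.33, 0.013], 0.55, [369.0, 250.0]), ([0.598, -0.339, 0.087], 0.5, [375.0, 189.0])]
```

View pics/side0.png

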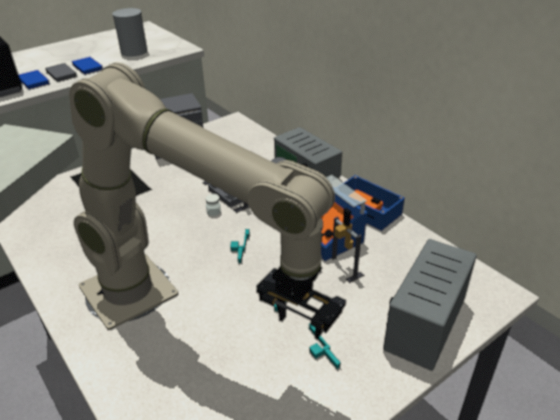

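View pics/top0.png

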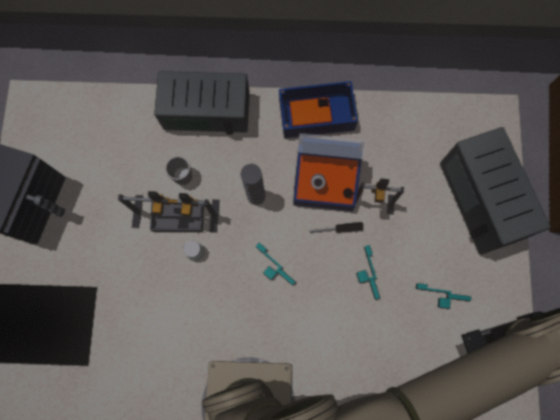

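```bash
python3 - <<'E'
import cv2
s=cv2.imread('pics/side0.png'); t=cv2.imread('pics/top0.png')
cv2.imwrite('pics/c1.png',cv2.resize(s[160:300,230:420],None,fx=4,fy=4,interpolation=2))
cv2.imwrite('pics/c2.png',cv2.resize(t[150:250,290:420],None,fx=6,fy=6,interpolation=2))
cv2.imwrite('pics/c3.png',cv2.resize(t[150:280,120:280],None,fx=4.5,fy=4.5,interpolation=2))
E
```

```text
(no output)
```

View pics/c1.png

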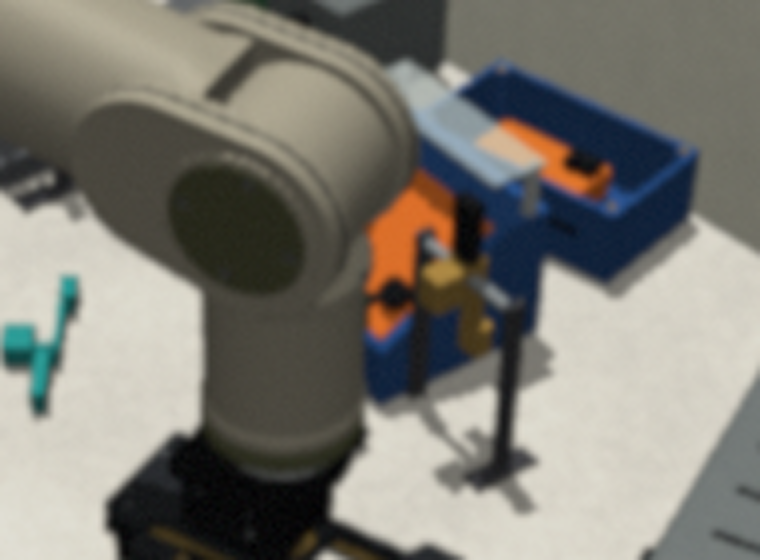

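View pics/c2.png

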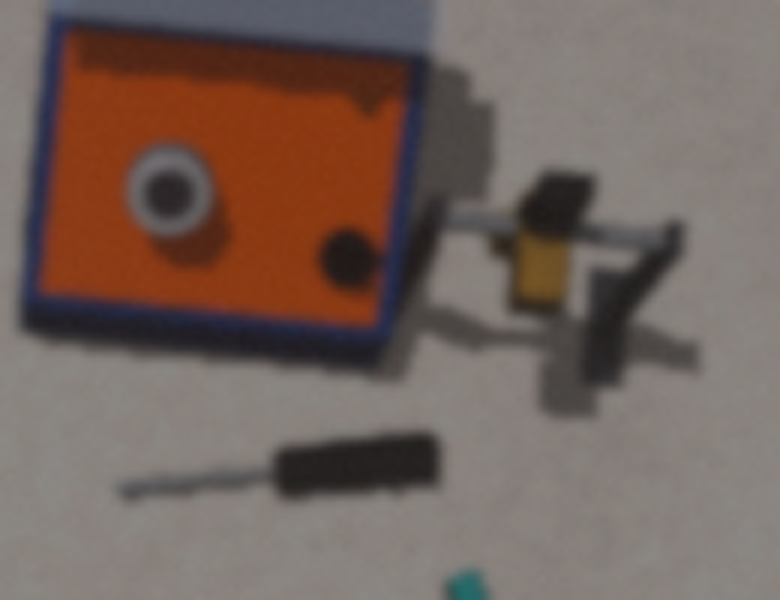

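View pics/c3.png

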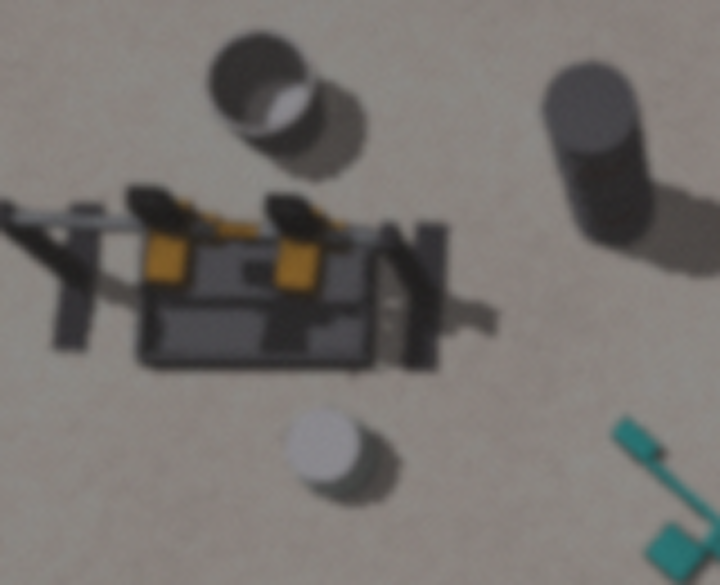

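Top-view candidates for the hook:
- Brass hook with black grip on the box's bar at (379,187). This is the one I want.
- Turquoise look-alikes at (275,265), (371,272) and (445,295). Not meant.
- Brass neighbours on the rail at (158,203) and (186,204). Leave these hanging.

Crop c2 confirms the choice: it shows a brass jaw and black grip on the bar between the two posts. The knob is at about (318,181) and the dial at (348,193).

Next I'll fit the poses.

```bash
python3 - <<'E'
from h import *
from scipy.optimize import least_squares
p=robot.capture('top')
L=lambda l:[(np.round(d['location'],4).tolist(),round(d['confidence'],2)) for d in robot.place_of(p,l)]
for l in ['knob_face','sleeve','neighbour_a','perch','earth_hook','hook_foot']: print(l,L(l))
c2=lambda u,v:(290+(u+.5)/6-.5,150+(v+.5)/6-.5)
c3=lambda u,v:(120+(u+.5)/4.5-.5,150+(v+.5)/4.5-.5)
print('posts', atz(p,*c2(437,207),.170), atz(p,*c2(672,231),.170))
print('panel front edge', atz(p,*c2(38,297),.035),atz(p,*c2(385,330),.035))
print('knob disc', atz(p,*c2(170,191),.133))
a,b=atz(p,*c3(8,212),.172),atz(p,*c3(390,232),.172)
print('rail posts',a,b,(a+b)/2,np.degrees(np.arctan2(-(a-b)[0],(a-b)[1])))
img=p['image']
o=np.array([.5965,-.2515]);
for yaw in [-6]:
  y=np.radians(yaw);R=np.array([[np.cos(y),-np.sin(y)],[np.sin(y),np.cos(y)]])
  big=cv2.resize(img[140:250,280:420],None,fx=5.6,fy=5.6,interpolation=2)[:,:,::-1].copy()
  def dr(P,c):
    X=[*(o+R@np.array(P[:2])),P[2]]; u=proj(p,X); u=((u+.5-[280,140])*5.6).astype(int); cv2.circle(big,tuple(int(i) for i in u),4,c,-1)
  for P in [(-.035,-.035,0),(-.035,.145,0),(.135,-.035,.132),(.135,.145,.132),(.07,.145,.181),(.07,-.035,.181),(.125,-.035,.181),(.125,.145,.181)]: dr(P,(0,255,0))
  for P in [(0,-.035,.165),(0,-.145,.165),(0,-.09,.165)]: dr(P,(255,0,255))
  cv2.imwrite('pics/fit1.png',big)
E
```

```text
knob_face [([0.6042, -0.1722, 0.1315], 0.43)]
sleeve [([0.5297, 0.2167, 0.1633], 0.44)]
neighbour_a [([0.5326, 0.256, 0.1678], 0.73), ([0.5279, 0.1746, 0.1669], 0.57), ([0.5976, 0.0089, 0.0049], 0.29)]
perch [([0.5847, -0.3406, 0.168], 0.83)]
earth_hook [([0.3142, -0.5537, 0.0088], 0.96), ([0.3758, -0.0683, 0.0113], 0.88), ([0.3585, -0.3337, 0.0168], 0.81), ([0.5861, -0.3403, 0.1619], 0.66), ([0.5265, 0.2339, 0.0015], 0.19)]
hook_foot [([0.3379, -0.4841, 0.0128], 0.91), ([0.4348, -0.3278, 0.0143], 0.9), ([0.4321, -0.0158, 0.0143], 0.76), ([0.5998, -0.3403, 0.0863], 0.74)]
posts [ 0.58819331 -0.29077599  0.17      ] [ 0.58042349 -0.39539069  0.17      ]
panel front edge [ 0.5754197  -0.11471376  0.035     ] [ 0.5642779  -0.28350466  0.035     ]
knob disc [ 0.60257211 -0.1732727   0.133     ]
rail posts [0.5322733  0.35036538 0.172     ] [0.52731086 0.12371774 0.172     ] [0.52979208 0.23704156 0.172     ] -1.25428832835835
```

View pics/fit1.png

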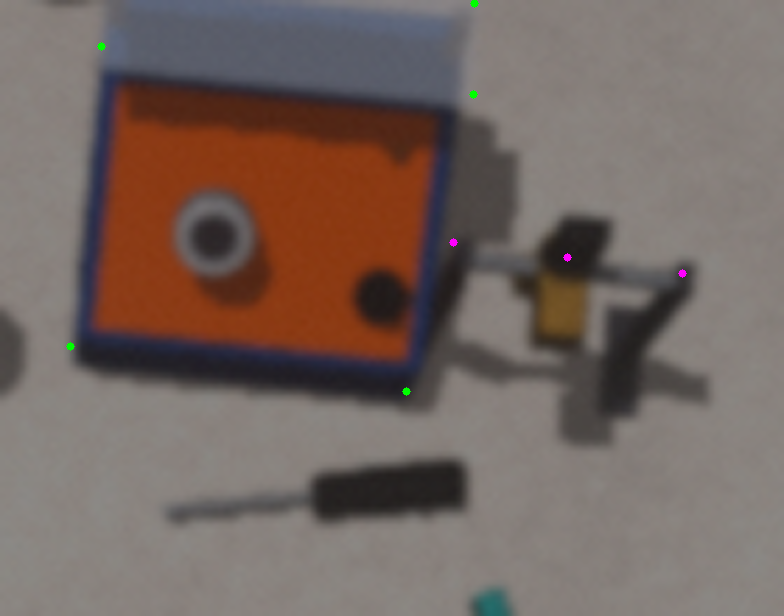

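```bash
cat > ov.py <<'E'
from h import *
def overlay(p,box,rail,fn,dz=0):
  img=p['image']
  for nm,(ox,oy,yaw),(r0,r1,c0,c1) in [('b',box,(140,240,280,420)),('r',rail,(150,250,100,240))]:
    y=np.radians(yaw);R=np.array([[np.cos(y),-np.sin(y)],[np.sin(y),np.cos(y)]])
    big=cv2.resize(img[r0:r1,c0:c1],None,fx=5.6,fy=5.6,interpolation=2)[:,:,::-1].copy()
    def pr(P):
      X=[*(np.array([ox,oy])+R@np.array(P[:2])),P[2]]; u=(proj(p,X)+.5-[c0,r0])*5.6; return tuple(int(i) for i in u)
    def ln(A,c):
      cv2.polylines(big,[np.array([pr(a) for a in A])],False,c,1)
    if nm=='b':
      ln([(-.035,.145,0),(-.035,-.035,0),(.135,-.035,0)],(0,255,0))
      ln([(.07,.145,.181),(.07,-.035,.181),(.125,-.035,.181),(.125,.145,.181),(.07,.145,.181)],(255,255,0))
      ln([(0,-.035,.165),(0,-.145,.165)],(255,0,255)); 
      cv2.circle(big,pr((0,-.09,.165)),3,(255,0,255),-1)
      for yy in(-.035,-.145): ln([(0,yy,0),(0,yy,.17)],(255,255,255))
    else:
      ln([(0,-.115,0),(0,-.115,.172)],(0,255,0));ln([(0,.115,0),(0,.115,.172)],(0,255,0))
      ln([(0,-.115,.165),(0,.115,.165)],(255,0,255))
    cv2.imwrite(f'pics/{fn}_{nm}.png',big)
E
python3 - <<'E'
from ov import *
p=robot.capture('top')
overlay(p,(.5906,-.2533,-4),(.5298,.237,-2.5),'f2')
E
```

```text
(no output)
```

View pics/f2_b.png

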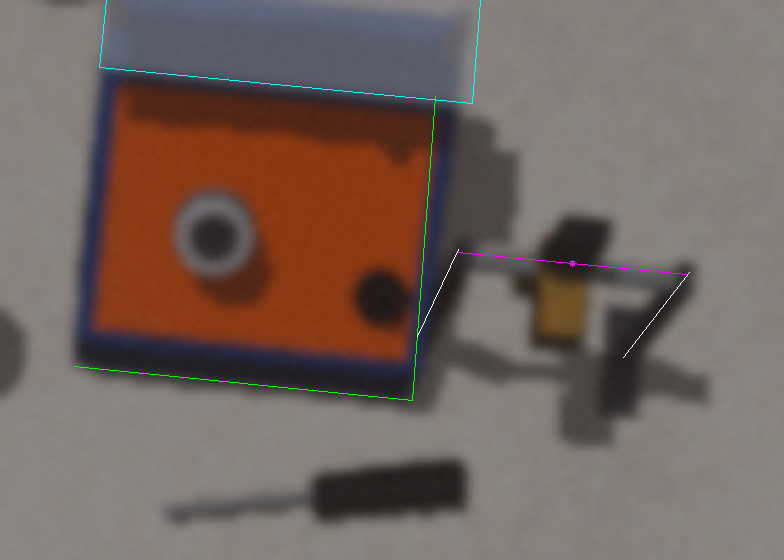

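View pics/f2_r.png

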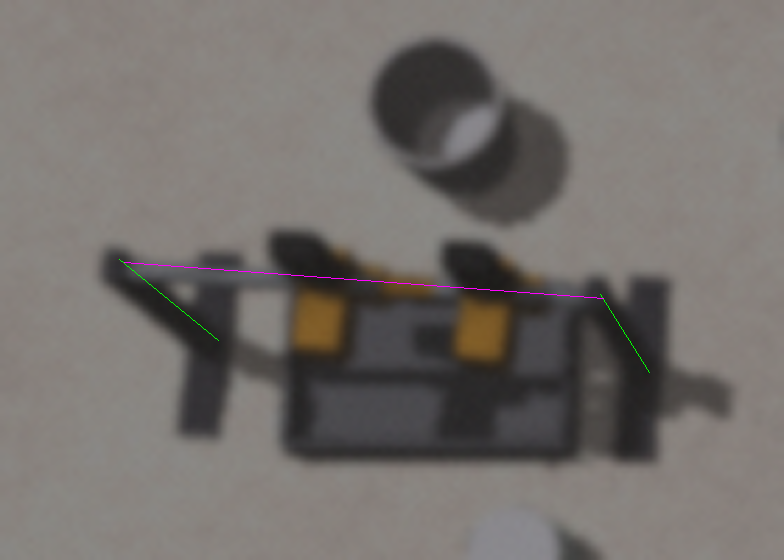

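```bash
python3 - <<'E'
from ov import *
p=cap('top','t2')
im=cv2.imread('pics/t2.png')
a=cv2.resize(im[185:215,115:225],None,fx=7,fy=7,interpolation=cv2.INTER_CUBIC); a=cv2.convertScaleAbs(a,alpha=1.6)
b=cv2.resize(im[170:215,355:410],None,fx=8,fy=8,interpolation=cv2.INTER_CUBIC); b=cv2.convertScaleAbs(b,alpha=1.6)
c=np.zeros((600,780,3),np.uint8); c[:210,:770]=a; c[220:580,:440]=b
cv2.imwrite('pics/z1.png',c)
E
```

```text
(no output)
```

View pics/z1.png

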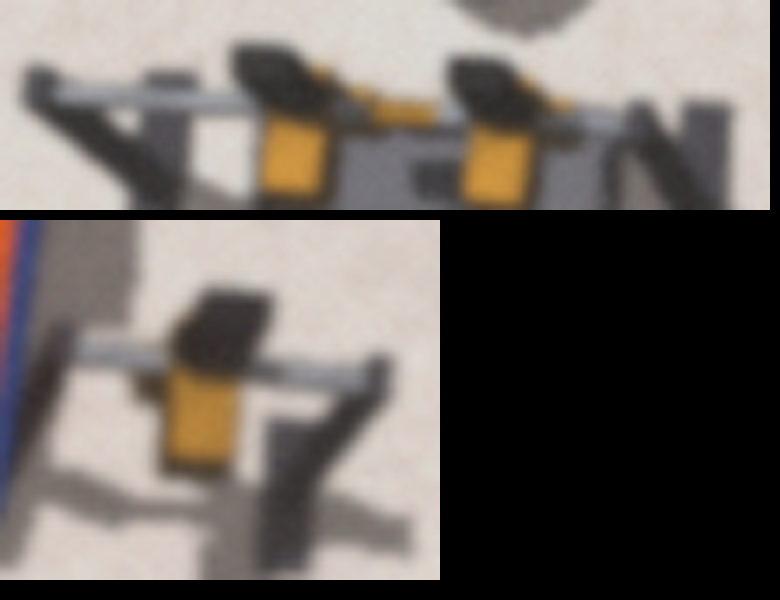

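```bash
cat >> h.py <<'E'
def tgt(kind,yaw_deg,tilt=30):
    """knob: tool z along -out; hook: tool down, tool y along hook x"""
    y=np.radians(yaw_deg); bx=np.array([np.cos(y),np.sin(y),0]); by=np.array([-np.sin(y),np.cos(y),0])
    if kind=='knob':
        z=np.sin(np.radians(tilt))*bx-np.cos(np.radians(tilt))*np.array([0,0,1]); yy=-by
    elif kind=='hook': z=np.array([0,0,-1.]); yy=bx
    else: z=np.array([0,0,-1.]); yy=-bx
    return np.column_stack([np.cross(yy,z),yy,z])
def rel(Rt,pos):
    o=robot.get_obs(); R0=Rn.from_euler('xyz',o['ee_rot']).as_matrix()
    rv=np.degrees(Rn.from_matrix(Rt@R0.T).as_rotvec()); sh=(np.array(pos)-o['tool_pos'])*100
    print('turn deg',rv.round(2),'|',round(np.linalg.norm(rv),1),'shift cm',sh.round(2),'wf',np.round(o['wrist_force'],2),'w',round(o['gripper_width']*8.7,2),'t',round(o['t'],2)); return rv,sh
def kout(yaw):
    y=np.radians(yaw); return np.array([-.5*np.cos(y),-.5*np.sin(y),np.sqrt(3)/2])
E
python3 - <<'E'
from h import *
f=np.array([.6026,-.1733,.133])
rel(tgt('knob',-4.5),f+.12*kout(-4.5)+[0,0,.06]); 
E
python3 -m pendant '[0,0,0,0,0,4,8.7, 0,0,0,0,2,8,8.7, 0,0,0,2,5,12,8.7, 0,0,0,5,8,12,8.7, 0,0,0,8,11,12,8.7, 0,0,0,11,14,12,8.7, 0,0,0,14,17,12,8.7, 0,0,0,16,20,12,8.7]' 20
```

```text
turn deg [  3.67 -29.97 -22.41] | 37.6 shift cm [34.51 42.43  7.43] wf [-0.3   0.79 -1.21] w 8.7 t 1.85
t: 2.52
tool_pos: [0.3544, -0.3977, 0.3427]
ee_rot: [3.141, -0.0, 0.322]
wrist_force: [1.1, -0.6, -0.4]
gripper_width: 1.004
```

```bash
python3 - <<'E'
from h import *
f=np.array([.6026,-.1733,.133])
rel(tgt('knob',-4.5),f+.12*kout(-4.5)+[0,0,.06]); 
E
python3 -m pendant '[0.6,-5,-3.7,3,4,0,8.7, 1.2,-10,-7.4,6,8,0,8.7, 1.8,-15,-11.2,9,12,-1,8.7, 2.4,-20,-15,12,16,-2,8.7, 3,-25,-18.7,15,19,-3,8.7, 3.67,-30,-22.4,18,22,-4,8.7, 3.67,-30,-22.4,18.8,22.8,-4.5,8.7, 3.67,-30,-22.4,18.8,22.8,-4.6,8.7]'
python3 - <<'E'
from h import *
for n in ['side','top']:
    p=cap(n,n+'3')
    for l in ['knob_face','earth_hook','neighbour_a','sleeve','perch','reels']:
        print(n,l,[(np.round(d['location'],4).tolist(),round(d['confidence'],2),np.round(proj(p,d['location'])).tolist()) for d in robot.place_of(p,l)])
E
```

```text
turn deg [  3.7  -29.95 -22.41] | 37.6 shift cm [18.83 22.91 -4.58] wf [ 1.1  -0.63 -0.44] w 8.73 t 2.52
t: 3.18
tool_pos: [0.5439, -0.1636, 0.2952]
ee_rot: [3.141, -0.524, -0.073]
wrist_force: [0.3, 0.4, -0.3]
gripper_width: 1.005
side knob_face [([0.6062, -0.1726, 0.1328], 0.71, [316.0, 208.0])]
side earth_hook [([0.58, -0.3385, 0.1639], 0.97, [345.0, 228.0]), ([0.3632, -0.3346, 0.0119], 0.83, [289.0, 296.0]), ([0.418, 0.1741, -0.0029], 0.69, [214.0, 213.0]), ([0.3205, -0.5509, 0.0135], 0.63, [326.0, 348.0]), ([0.3786, -0.0661, 0.0111], 0.62, [242.0, 248.0])]
side neighbour_a [([0.5307, 0.2556, 0.1698], 0.8, [224.0, 154.0]), ([0.5315, 0.18, 0.1656], 0.63, [236.0, 163.0])]
side sleeve []
side perch [([0.5867, -0.3455, 0.1664], 0.85, [348.0, 228.0]), ([0.5969, 0.003, -0.0007], 0.23, [281.0, 216.0])]
side reels [([0.5956, 0.0024, -0.001], 0.87, [281.0, 216.0])]
top knob_face [([0.6011, -0.1713, 0.1336], 0.49, [317.0, 182.0])]
top earth_hook [([0.3575, -0.3406, 0.0153], 0.83, [373.0, 277.0]), ([0.3119, -0.5556, 0.0095], 0.74, [448.0, 296.0]), ([0.5868, -0.3365, 0.1633], 0.65, [379.0, 186.0]), ([0.3782, -0.0693, 0.0091], 0.51, [278.0, 267.0])]
top neighbour_a [([0.5316, 0.2535, 0.1649], 0.84, [158.0, 199.0]), ([0.5273, 0.1786, 0.1673], 0.55, [186.0, 201.0]), ([0.6062, -0.1715, 0.1303], 0.23, [317.0, 180.0])]
top sleeve [([0.534, 0.2181, 0.1607], 0.59, [172.0, 199.0])]
top perch [([0.5853, -0.3407, 0.1669], 0.71, [381.0, 186.0])]
top reels [([0.5934, 0.01, 0.0015], 0.58, [254.0, 195.0])]
```

View pics/side3.png

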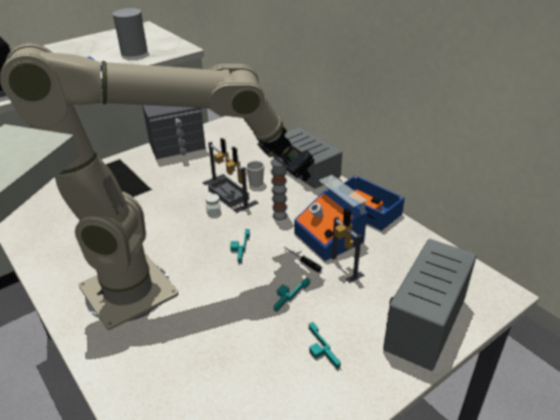

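View pics/top3.png

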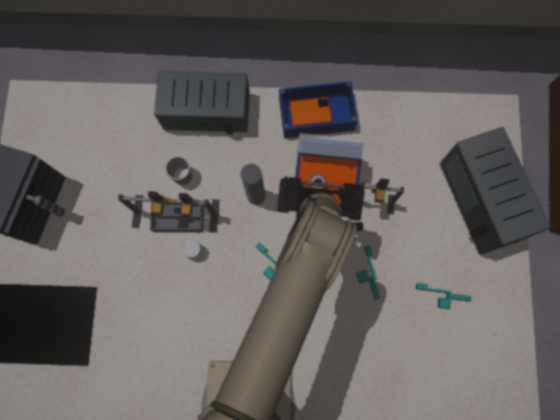

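```bash
python3 - <<'E'
import cv2,numpy as np
im=cv2.imread('pics/side3.png')
a=cv2.resize(im[185:270,290:385],None,fx=8,fy=7,interpolation=cv2.INTER_CUBIC); cv2.imwrite('pics/z2.png',cv2.convertScaleAbs(a[:595],alpha=1.2))
t=cv2.imread('pics/top3.png')
a=cv2.resize(t[150:220,280:410],None,fx=6,fy=6,interpolation=cv2.INTER_CUBIC); cv2.imwrite('pics/z3.png',cv2.convertScaleAbs(a,alpha=1.5))
E
```

```text
(no output)
```

View pics/z2.png

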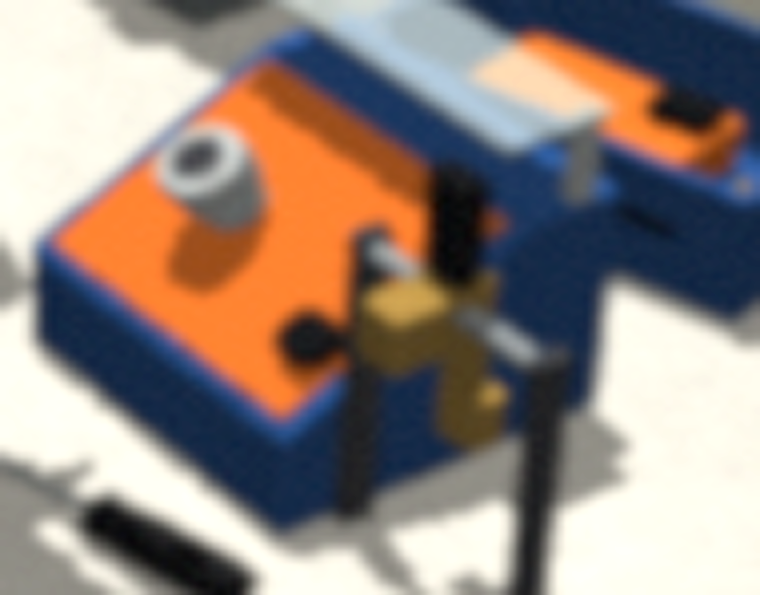

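View pics/z3.png

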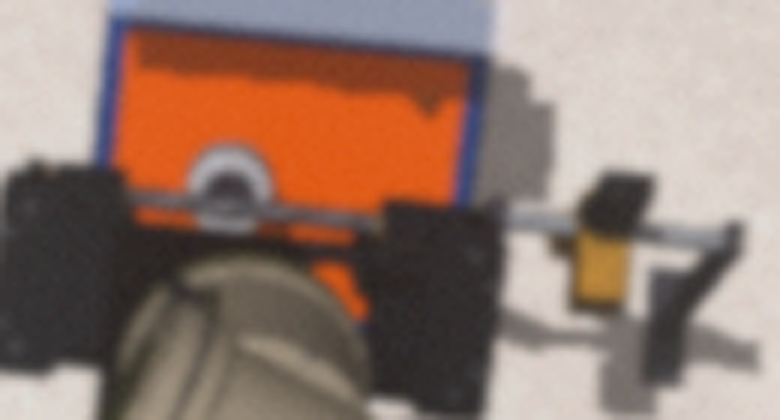

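```bash
cat >> h.py <<'E'
def tri(obs):
    A=np.zeros((3,3));b=np.zeros(3)
    for p,u,v in obs:
        o,d=ray(p,u,v); d=d/np.linalg.norm(d); M=np.eye(3)-np.outer(d,d); A+=M;b+=M@o
    X=np.linalg.solve(A,b); return X.round(4),[ (proj(p,X)-[u,v]).round(1).tolist() for p,u,v in obs]
E
python3 - <<'E'
from h import *
s=cap('side','side4');t=cap('top','top4')
print('knob',tri([(s,314.9,207.4),(t,318.2,181.6)]))
c2=lambda u,v:(290+(u+.5)/6-.5,150+(v+.5)/6-.5)
print('postL',tri([(s,335.8,217.8),(t,*c2(437,207))]))
print('postR',tri([(s,358,234.8),(t,*c2(672,231))]))
print('griptop',tri([(s,346.6,208.8),(t,384.3,180.8)]))
# side overlay
im=s['image'][185:270,290:385,::-1]; big=cv2.resize(im,None,fx=8,fy=7,interpolation=2)
def dr(ox,oy,yaw,Ps,c,close=False):
    y=np.radians(yaw);R=np.array([[np.cos(y),-np.sin(y)],[np.sin(y),np.cos(y)]])
    q=[]
    for P in Ps:
        u=(proj(s,[*(np.array([ox,oy])+R@np.array(P[:2])),P[2]])+.5-[290,185])*[8,7]; q.append(u.astype(int))
    cv2.polylines(big,[np.array(q)],close,c,1)
B=(.5915,-.2533,-4.5)
dr(*B,[(-.035,.145,0),(-.035,-.035,0),(.135,-.035,0)],(0,255,0))
dr(*B,[(0,-.035,.0),(0,-.035,.17),(0,-.145,.17),(0,-.145,0)],(255,0,255))
dr(*B,[(.07,.145,.181),(.07,-.035,.181),(.125,-.035,.181),(.125,.145,.181)],(255,255,0),True)
H=(.5848,-.339,-4.5)
dr(*H,[(-.007,-.012,.23),(.007,-.012,.23),(.007,.012,.23),(-.007,.012,.23)],(0,0,255),True)
dr(*H,[(-.036,-.012,.173),(-.036,-.012,.141),(-.036,.012,.141),(-.036,.012,.173)],(0,0,255),True)
cv2.imwrite('pics/ov4.png',big[:595])
E
```

```text
knob (array([ 0.6015, -0.1741,  0.1364]), [[-0.1, 0.0], [0.1, -0.1]])
postL (array([ 0.5871, -0.2901,  0.1705]), [[0.3, -0.1], [-0.2, 0.3]])
postR (array([ 0.5788, -0.3943,  0.1735]), [[0.2, -0.1], [-0.1, 0.2]])
griptop (array([ 0.5802, -0.3382,  0.2351]), [[-0.1, 0.0], [0.1, -0.1]])
```

View pics/ov4.png

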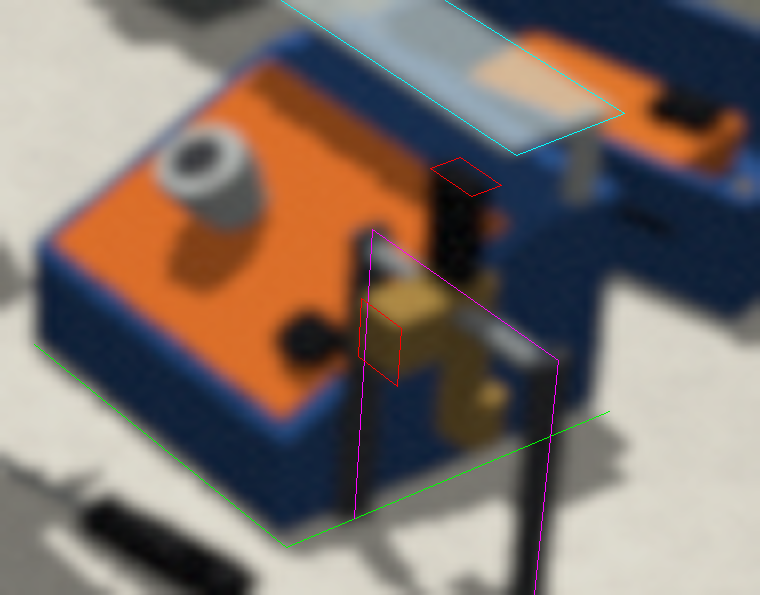

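```bash
python3 - <<'E'
from h import *
f=np.array([.602,-.174,.134])
rel(tgt('knob',-4.5),f+.04*kout(-4.5)); 
rel(tgt('knob',-4.5),f-.03*kout(-4.5)); 
E
```

```text
turn deg [0.04 0.04 0.01] | 0.1 shift cm [  3.97  -0.27 -12.8 ] wf [ 0.47 -0.6   0.47] w 8.7 t 3.98
turn deg [0.04 0.04 0.01] | 0.1 shift cm [  7.45  -0.54 -18.87] wf [ 0.47 -0.6   0.47] w 8.7 t 3.98
```

```bash
python3 -m pendant '[0,0,0,1.3,-0.1,-4,8.7, 0,0,0,2.6,-0.2,-8,8.7, 0,0,0,4,-0.3,-12,8.7, 0,0,0,4.3,-0.3,-13.3,8.7, 0,0,0,5.3,-0.4,-15,8.7, 0,0,0,6.3,-0.45,-16.9,8.7, 0,0,0,7.4,-0.5,-18.8,8.7, 0,0,0,7.4,-0.5,-18.8,8.7]'; python3 - <<'E'
from h import *
f=np.array([.602,-.174,.134])
rel(tgt('knob',-4.5),f-.03*kout(-4.5)); 
cap('side','side5');cap('top','top5')
a=cv2.imread('pics/side5.png')[180:260,270:370];b=cv2.imread('pics/top5.png')[140:220,270:370]
cv2.imwrite('pics/z5.png',cv2.resize(np.hstack([a,b]),None,fx=4,fy=4,interpolation=2))
E
```

```text
t: 4.65
tool_pos: [0.6157, -0.1739, 0.1046]
ee_rot: [-3.139, -0.52, -0.079]
wrist_force: [-1.3, -0.1, 0.0]
gripper_width: 0.999
turn deg [-0.13 -0.21 -0.03] | 0.3 shift cm [ 0.12 -0.13  0.34] wf [-1.33 -0.09  0.04] w 8.69 t 4.65
```

View pics/z5.png

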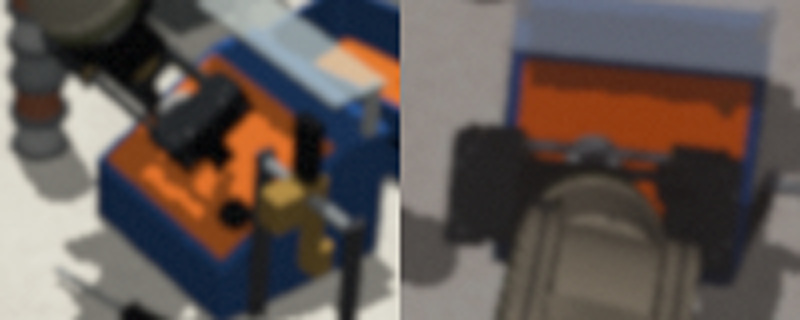

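The fingers straddle the knob: side crop at about (200,110), top crop at about (595,150). There's no contact force, so I'll close.

```bash
python3 -m pendant '[0,0,0,0.1,-0.1,0.3,6, 0,0,0,0.1,-0.1,0.3,5, 0,0,0,0.1,-0.1,0.3,3, 0,0,0,0.1,-0.1,0.3,3, 0,0,0,0.1,-0.1,0.3,3,0,0,0,0.1,-0.1,0.3,3]' 25
```

```text
t: 5.25
tool_pos: [0.6171, -0.1754, 0.1116]
ee_rot: [-3.141, -0.523, -0.078]
wrist_force: [1.2, -0.3, 0.5]
gripper_width: 0.63
```

```bash
python3 -m pendant '[0,0,0,0,0,0,3, 0,0,0,0,0,0,3, 0,0,0,0,0,0,3, 0,0,0,0,0,0,3]' 25; python3 -m pendant '[0,0,0,0,0,0,3, 0,0,0,0,0,0,3, 0,0,0,0,0,0,3, 0,0,0,0,0,0,3]' 25
```

```text
t: 5.58
tool_pos: [0.6172, -0.1737, 0.1116]
ee_rot: [-3.14, -0.523, -0.077]
wrist_force: [-2.9, 5.4, 4.4]
gripper_width: 0.454
t: 5.92
tool_pos: [0.6173, -0.1736, 0.1116]
ee_rot: [-3.14, -0.523, -0.077]
wrist_force: [-1.5, 1.5, 2.0]
gripper_width: 0.45
```

```bash
python3 -m pendant '[0,0,0,-0.25,0.02,0.43,3, 0,0,0,-0.5,0.04,0.87,3, 0,0,0,-0.75,0.06,1.3,3, 0,0,0,-1,0.08,1.73,3, 0,0,0,-1.05,0.08,1.82,3, 0,0,0,-1.05,0.08,1.82,3]'
```

```text
t: 6.42
tool_pos: [0.6066, -0.1727, 0.1297]
ee_rot: [-3.14, -0.523, -0.077]
wrist_force: [10.1, -1.2, -9.9]
gripper_width: 0.452
```

```bash
python3 -m pendant '[0,0,0,0,0,0,5, 0,0,0,0,0,0,6, 0,0,0,0,0,0,8, 0,0,0,0,0,0,8.7, 0,0,0,0,0,0,8.7, 0,0,0,0,0,0,8.7]'; python3 -m pendant '[0,0,0,0,0,0,8.7, 0,0,0,0,0,0,8.7, 0,0,0,-0.4,0.03,0.7,8.7, 0,0,0,-2,0.15,3.5,8.7, 0,0,0,-4,0.3,6.9,8.7, 0,0,0,-5,0.4,10,8.7, 0,0,0,-5,0.4,12,8.7, 0,0,0,-5,0.4,12,8.7]'; python3 - <<'E'
from h import *
for n in ['side','top']:
    p=cap(n,n+'6')
    for l in ['knob_face','earth_hook']:
        print(n,l,[(np.round(d['location'],4).tolist(),round(d['confidence'],2),np.round(proj(p,d['location'])).tolist()) for d in robot.place_of(p,l)])
a=cv2.imread('pics/side6.png')[185:265,285:385];b=cv2.imread('pics/top6.png')[140:220,270:370]
cv2.imwrite('pics/z6.png',cv2.resize(np.hstack([a,b]),None,fx=4,fy=4,interpolation=2))
E
```

```text
t: 6.92
tool_pos: [0.6066, -0.1728, 0.1298]
ee_rot: [-3.14, -0.523, -0.077]
wrist_force: [-0.1, -0.5, 0.1]
gripper_width: 0.821
t: 7.58
tool_pos: [0.558, -0.1695, 0.2561]
ee_rot: [3.138, -0.531, -0.075]
wrist_force: [1.5, -1.4, 0.7]
gripper_width: 1.002
side knob_face [([0.5949, -0.1701, 0.1544], 0.6, [313.0, 203.0])]
side earth_hook [([0.5819, -0.3401, 0.1658], 0.83, [346.0, 227.0]), ([0.3167, -0.5531, 0.013], 0.83, [326.0, 349.0]), ([0.3819, -0.0674, 0.0107], 0.63, [243.0, 248.0]), ([0.3617, -0.3329, 0.0141], 0.56, [288.0, 295.0])]
top knob_face [([0.5939, -0.1694, 0.1492], 0.53, [317.0, 183.0])]
top earth_hook [([0.3165, -0.5512, 0.0084], 0.98, [446.0, 294.0]), ([0.361, -0.3377, 0.017], 0.57, [372.0, 276.0]), ([0.3767, -0.0678, 0.0122], 0.52, [278.0, 267.0]), ([0.5838, -0.3381, 0.1637], 0.51, [380.0, 187.0]), ([0.5301, 0.2171, 0.1626], 0.35, [172.0, 200.0])]
```

View pics/z6.png

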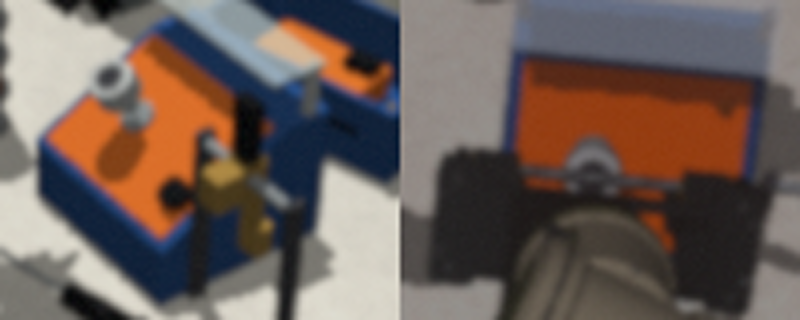

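```bash
python3 - <<'E'
from h import *
print(robot.get_obs()['q'].round(2))
rel(tgt('hook',-4.5),[.584,-.3386,.30]); 
E
```

```text
[ 0.89 -0.11 -0.57  1.98 -0.26  0.76 -1.19]
turn deg [-21.64  25.05  87.66] | 93.7 shift cm [  2.79 -17.02   5.16] wf [ 0.25 -0.19 -0.31] w 8.72 t 7.88
```

```bash
python3 -m pendant '[-1.55,1.8,6.3,0,0,2,8.7, -3.1,3.6,12.5,0,-1,4,7, -4.6,5.4,18.8,0,-2,5.5,6, -6.2,7.2,25,0,-4,6,5, -7.7,9,31.3,0,-6,6,5, -9.3,10.8,37.6,0.5,-8,6,5, -10.8,12.6,43.8,1,-10,6,5, -12.4,14.3,50.1,1.5,-12,6,5]'; python3 - <<'E'
from h import *
rel(tgt('hook',-4.5),[.584,-.3386,.30]); 
E
```

```text
t: 8.55
tool_pos: [0.571, -0.2898, 0.3069]
ee_rot: [3.036, -0.217, 0.85]
wrist_force: [0.8, -0.5, 0.5]
gripper_width: 0.606
turn deg [-9.25 10.56 37.3 ] | 39.9 shift cm [ 1.3  -4.88 -0.69] wf [ 0.82 -0.52  0.54] w 5.27 t 8.55
```

```bash
python3 -m pendant '[-1.55,1.8,6.3,0,-1,0,5, -3.1,3.6,12.5,0.4,-2,0,5, -4.6,5.4,18.8,0.8,-3,0,5, -6.2,7.1,25,1.1,-4,0,5, -7.7,8.8,31.2,1.3,-4.9,-0.5,5, -9.25,10.6,37.3,1.3,-4.9,-0.7,5, -9.25,10.6,37.3,1.3,-4.9,-0.7,5, -9.25,10.6,37.3,1.3,-4.9,-0.7,5]'; python3 - <<'E'
from h import *
rel(tgt('hook',-4.5),[.584,-.3386,.19]); 
cap('side','side7');cap('top','top7')
a=cv2.imread('pics/side7.png')[160:260,290:410];b=cv2.imread('pics/top7.png')[140:240,320:440]
cv2.imwrite('pics/z7.png',cv2.resize(np.hstack([a,b]),None,fx=3.3,fy=3.3,interpolation=2))
E
```

```text
t: 9.22
tool_pos: [0.5845, -0.3376, 0.2985]
ee_rot: [-3.14, -0.002, 1.491]
wrist_force: [-0.2, -0.6, -0.2]
gripper_width: 0.576
turn deg [-0.14 -0.07  0.08] | 0.2 shift cm [ -0.05  -0.1  -10.85] wf [-0.16 -0.65 -0.2 ] w 5.01 t 9.22
```

View pics/z7.png

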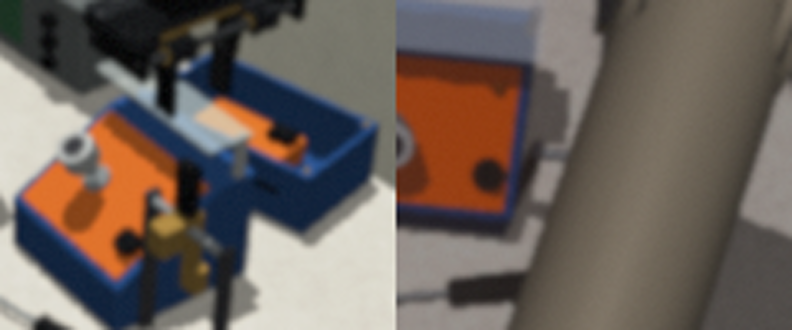

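```bash
python3 -m pendant '[0,0,0,0,0,-3,5, 0,0,0,0,-0.1,-6,5, 0,0,0,0,-0.1,-8,5, 0,0,0,0,-0.1,-9.5,5, 0,0,0,0,-0.1,-10.4,5, 0,0,0,0,-0.1,-10.8,5, 0,0,0,0,-0.1,-10.8,5]'; python3 - <<'E'
from h import *
s=cap('side','side8')
rel(tgt('hook',-4.5),[.584,-.3386,.19]); 
a=cv2.imread('pics/side8.png')[160:260,290:410]
cv2.imwrite('pics/z8.png',cv2.resize(a,None,fx=6,fy=6,interpolation=2))
E
```

```text
t: 9.9
tool_pos: [0.5835, -0.34, 0.1916]
ee_rot: [-3.141, -0.001, 1.487]
wrist_force: [0.7, -0.0, -0.4]
gripper_width: 0.576
turn deg [-0.02  0.05  0.26] | 0.3 shift cm [ 0.01  0.14 -0.25] wf [0.31 0.78 1.17] w 5.02 t 9.95
```

View pics/z8.png

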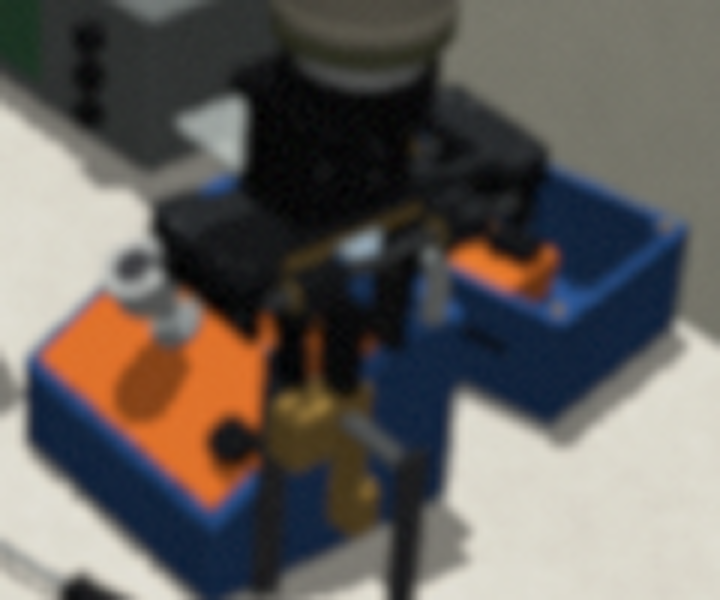

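The grip (340,350) sits between the two fingers (290,345) and (395,300). Closing.

```bash
python3 -m pendant '[0,0,0,0,0,-0.2,3, 0,0,0,0,0,-0.2,1, 0,0,0,0,0,-0.2,0.5, 0,0,0,0,0,-0.2,0.5, 0,0,0,0,0,-0.2,0.5, 0,0,0,0,0,-0.2,0.5, 0,0,0,0,0,-0.2,0.5, 0,0,0,0,0,-0.2,0.5]' 30;  python3 -m pendant '[0,0,0,0,0,0,0.5, 0,0,0,0,0,0,0.5, 0,0,0,0,0,0,0.5, 0,0,0,0,0,0,0.5]'
```

```text
t: 10.62
tool_pos: [0.5841, -0.34, 0.1907]
ee_rot: [3.14, -0.0, 1.488]
wrist_force: [-0.1, 1.0, 1.2]
gripper_width: 0.162
t: 10.95
tool_pos: [0.5841, -0.34, 0.1907]
ee_rot: [3.141, -0.0, 1.488]
wrist_force: [0.1, 0.2, 0.8]
gripper_width: 0.16
```

```bash
python3 -m pendant '[0,0,0,0,0,1,0.5, 0,0,0,0,0,3,0.5, 0,0,0,0,0,6,0.5, 0,0,0,0,0,9,0.5, 0,0,0,0,0,12,0.5, 0,0,0,0,0,14,0.5, 0,0,0,0,0,14.5,0.5, 0,0,0,0,0,14.5,0.5]'; python3 - <<'E'
from h import *
s=cap('side','side9')
print(robot.get_obs()['q'].round(2))
rel(tgt('hook',-1.8),[.44,-.10,.335]); 
for l in ['earth_hook','knob_face']: print(l,[(np.round(d['location'],4).tolist(),round(d['confidence'],2),np.round(proj(s,d['location'])).tolist()) for d in robot.place_of(s,l)])
a=cv2.imread('pics/side9.png')[140:260,290:410]
cv2.imwrite('pics/z9.png',cv2.resize(a,None,fx=5,fy=5,interpolation=2))
E
```

```text
t: 11.62
tool_pos: [0.5845, -0.34, 0.3371]
ee_rot: [3.138, 0.0, 1.488]
wrist_force: [1.0, -0.3, -3.5]
gripper_width: 0.159
[ 0.78  0.47 -0.51  1.08  0.22  1.64  0.25]
turn deg [-0.03  0.04  2.95] | 3.0 shift cm [-1.440e+01  2.399e+01 -1.000e-02] wf [-0.02  0.25 -3.73] w 1.37 t 11.67
earth_hook [([0.5819, -0.3399, 0.3146], 0.95, [349.0, 186.0]), ([0.3187, -0.5524, 0.0093], 0.95, [326.0, 349.0]), ([0.3788, -0.0702, 0.0086], 0.81, [243.0, 249.0]), ([0.3634, -0.3337, 0.0111], 0.71, [288.0, 296.0])]
knob_face [([0.5815, -0.3383, 0.3148], 0.67, [348.0, 186.0]), ([0.5938, -0.1723, 0.1538], 0.58, [313.0, 204.0])]
```

View pics/z9.png

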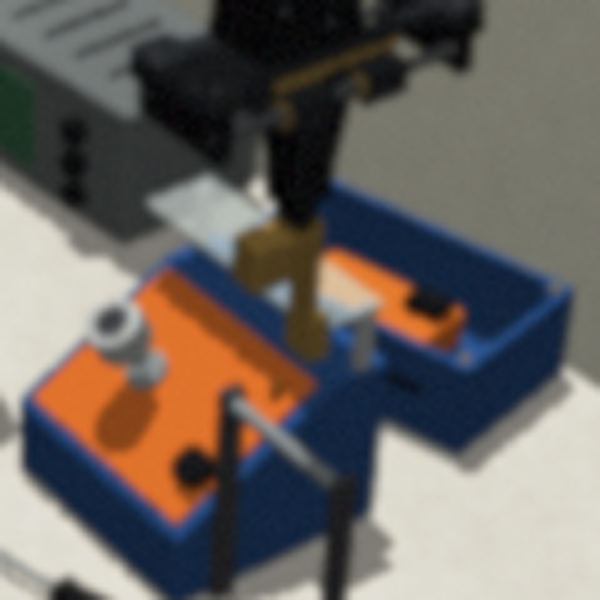

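```bash
python3 -m pendant '[0,0,0,-2,1,0,0.5, 0,0,0,-5,3.5,0,0.5, 0,0,1,-8,6,0,0.5, 0,0,1,-11,9,0,0.5, 0,0,2,-13.5,12,0,0.5, 0,0,2,-14.4,15.5,0,0.5, 0,0,3,-14.4,19,0,0.5, 0,0,3,-14.4,22.5,0,0.5]';python3 -m pendant '[0,0,0,0,3.5,0,0.5, 0,0,0,0,7,0,0.5, 0,0,0,0,10.5,0,0.5, 0,0,0,0,14,0,0.5, 0,0,0,0,17.5,0,0.5, 0,0,0,0,21,0,0.5, 0,0,0,0,23,0,0.5, 0,0,0,0,23,0,0.5]'
python3 - <<'E'
from h import *
for n in ['side','top']:
    p=cap(n,n+'10')
    for l in ['neighbour_a','sleeve','earth_hook','rail','knob_face','reels']:
        print(n,l,[(np.round(d['location'],4).tolist(),round(d['confidence'],2),np.round(proj(p,d['location'])).tolist()) for d in robot.place_of(p,l)])
rel(tgt('hook',-1.8),[.531,.2165,.335]); 
a=cv2.imread('pics/side10.png')[110:220,180:300];b=cv2.imread('pics/top10.png')[160:270,120:240]
cv2.imwrite('pics/z10a.png',cv2.resize(a,None,fx=5.4,fy=5.4,interpolation=2))
cv2.imwrite('pics/z10b.png',cv2.resize(b,None,fx=5.4,fy=5.4,interpolation=2))
E
```

```text
t: 12.43
tool_pos: [0.4379, -0.1138, 0.3322]
ee_rot: [-3.138, -0.001, 1.539]
wrist_force: [0.5, -0.1, -3.3]
gripper_width: 0.159
t: 13.1
tool_pos: [0.4364, 0.1211, 0.3311]
ee_rot: [-3.136, -0.002, 1.546]
wrist_force: [0.8, -0.4, -2.9]
gripper_width: 0.157
side neighbour_a [([0.5331, 0.1809, 0.1659], 0.57, [236.0, 163.0]), ([0.5302, 0.2583, 0.1674], 0.47, [223.0, 154.0])]
side sleeve []
side earth_hook [([0.3163, -0.5507, 0.0128], 0.84, [325.0, 349.0]), ([0.3771, -0.0672, 0.0129], 0.81, [242.0, 248.0]), ([0.4313, 0.1224, 0.3044], 0.69, [217.0, 144.0]), ([0.3613, -0.3334, 0.0123], 0.56, [288.0, 296.0])]
side rail [([0.5348, 0.2438, -0.002], 0.72, [230.0, 193.0]), ([0.5875, -0.3418, 0.1624], 0.16, [348.0, 228.0])]
side knob_face [([0.5957, -0.1703, 0.1515], 0.68, [313.0, 204.0])]
side reels [([0.5935, 0.0062, 0.0], 0.91, [280.0, 216.0]), ([0.533, 0.2562, 0.1676], 0.43, [224.0, 154.0])]
top neighbour_a [([0.5955, -0.1711, 0.1496], 0.57, [317.0, 182.0])]
top sleeve []
top earth_hook [([0.3158, -0.5529, 0.0109], 0.84, [447.0, 294.0]), ([0.3754, -0.0694, 0.0124], 0.77, [278.0, 268.0]), ([0.3588, -0.3361, 0.0143], 0.67, [371.0, 277.0]), ([0.5931, -0.2494, 0.0001], 0.67, [341.0, 198.0])]
top rail [([0.5913, -0.2496, 0.0019], 0.23, [341.0, 198.0])]
top knob_face [([0.5944, -0.1698, 0.1507], 0.46, [317.0, 182.0])]
top reels [([0.5971, 0.0091, -0.0021], 0.76, [255.0, 194.0])]
turn deg [-0.06 -0.21  0.03] | 0.2 shift cm [ 9.31 10.04  0.29] wf [-0.24 -0.24 -3.26] w 1.38 t 13.8
```

View pics/z10a.png

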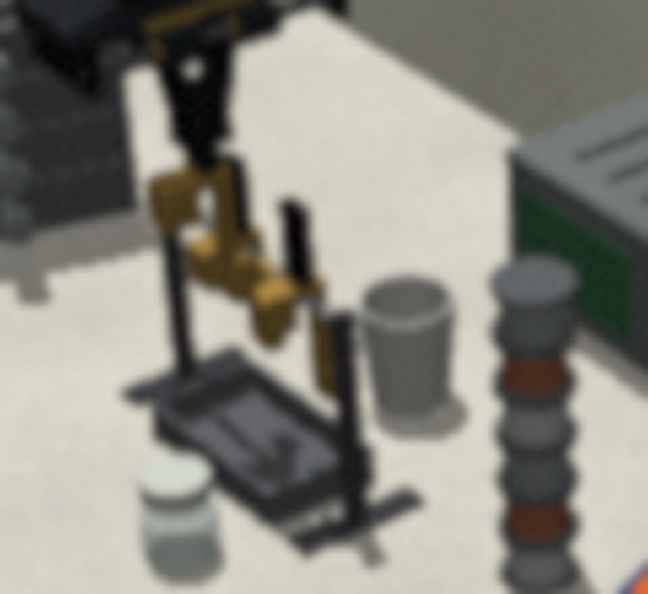

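View pics/z10b.png

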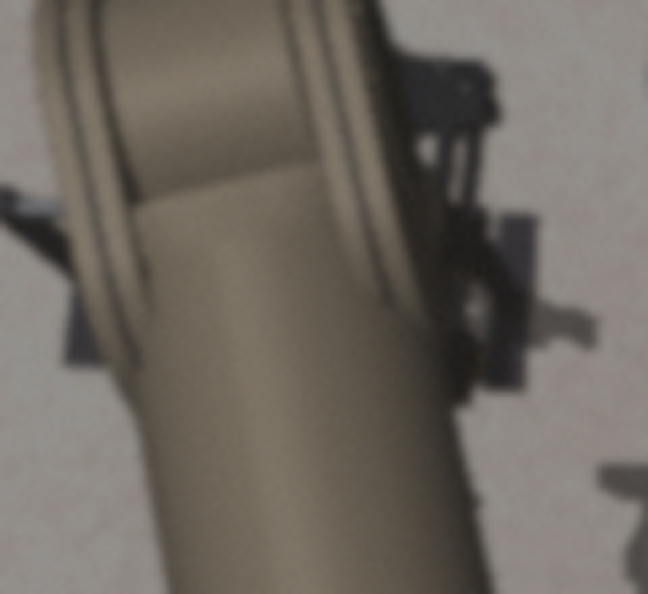

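```bash
python3 - <<'E'
import cv2
a=cv2.imread('pics/side7.png')[130:210,195:265]
cv2.imwrite('pics/z11.png',cv2.convertScaleAbs(cv2.resize(a,None,fx=8,fy=7.5,interpolation=cv2.INTER_CUBIC),alpha=1.3))
E
```

```text
(no output)
```

View pics/z11.png

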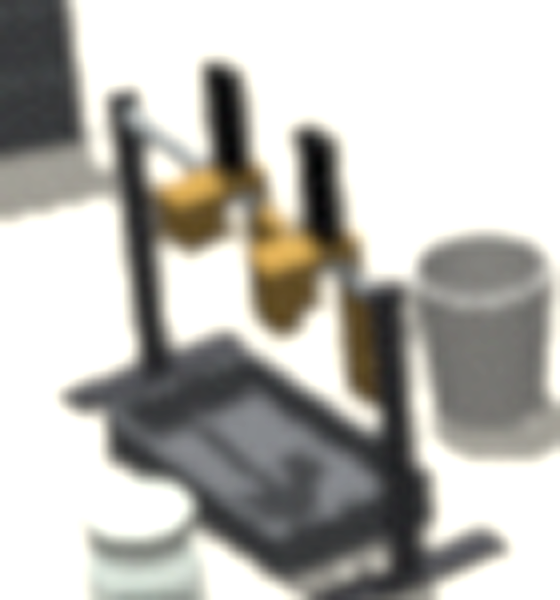

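```bash
python3 - <<'E'
from h import *
s=robot.capture('side');t=robot.capture('top')
for n,a,b in [('postL',(210.1,142.4),(120.8,196.3)),('postR',(243,167.9),(206.1,200.7)),('gripA',(222.3,138.6),(152,193.4)),('gripB',(234.1,147.1),(182.9,195.7))]:
    print(n,tri([(s,*a),(t,*b)]), 'top@z',atz(t,*b,.172 if 'post' in n else .23).round(4),'side@z',atz(s,*a,.172 if 'post' in n else .23).round(4))
print('sleeve top', atz(t,172.4,200.4,.163).round(4))
# held hook tip check: where does TCP project / known
E
```

```text
postL (array([0.5322, 0.3515, 0.1745]), [[0.2, -0.0], [-0.1, 0.2]]) top@z [0.5334 0.352  0.172 ] side@z [0.5337 0.3557 0.172 ]
postR (array([0.5273, 0.1245, 0.1732]), [[0.3, -0.1], [-0.2, 0.3]]) top@z [0.5286 0.1243 0.172 ] side@z [0.5274 0.1264 0.172 ]
gripA (array([0.5284, 0.2527, 0.2342]), [[-0.1, 0.0], [0.1, -0.1]]) top@z [0.5291 0.254  0.23  ] side@z [0.5325 0.2592 0.23  ]
gripB (array([0.5252, 0.173 , 0.2355]), [[-0.3, 0.1], [0.2, -0.4]]) top@z [0.5256 0.1746 0.23  ] side@z [0.5314 0.181  0.23  ]
sleeve top [0.5287 0.2159 0.163 ]
```

```bash
python3 -m pendant '[0,0,0,0,3,0.5,0.5, 0,0,0,0,6,1,0.5, 0,0,0,0,9,1,0.5, 0,0,0,1.5,10,1,0.5, 0,0,0,4,10,1,0.5, 0,0,0.5,6.5,10,1,0.5, 0,0,0.5,8.5,10,1,0.5, 0,0,0.5,9.26,10,1,0.5]'; python3 -m pendant '[0,0,0,0,0,0,0.5, 0,0,0,0,0,0,0.5]'
python3 - <<'E'
from h import *
s=cap('side','side12')
rel(tgt('hook',-1.3),[.5305,.216,.335]); 
print([(np.round(d['location'],4).tolist(),round(d['confidence'],2)) for l in ['earth_hook','hook_foot'] for d in robot.place_of(s,l)])
a=s['image'][110:190,195:265,::-1]
cv2.imwrite('pics/z12.png',cv2.convertScaleAbs(cv2.resize(a,None,fx=8,fy=7.5,interpolation=cv2.INTER_CUBIC),alpha=1.3))
E
```

```text
t: 14.57
tool_pos: [0.5331, 0.215, 0.3407]
ee_rot: [-3.136, -0.001, 1.545]
wrist_force: [-0.3, -0.5, -2.8]
gripper_width: 0.153
t: 14.73
tool_pos: [0.533, 0.215, 0.3401]
ee_rot: [-3.135, -0.002, 1.545]
wrist_force: [-0.4, 0.2, -2.9]
gripper_width: 0.155
turn deg [-0.1  -0.36  0.13] | 0.4 shift cm [-0.19  0.08 -0.56] wf [-0.16  0.14 -3.13] w 1.38 t 14.78
[([0.3589, -0.3328, 0.0124], 0.95), ([0.3786, -0.0668, 0.0113], 0.83), ([0.5289, 0.2139, 0.3143], 0.68), ([0.3183, -0.5514, 0.0111], 0.56), ([0.3368, -0.48, 0.0142], 0.83), ([0.5422, 0.2191, 0.2396], 0.8), ([0.4347, -0.3258, 0.0149], 0.65), ([0.4345, -0.0181, 0.0158], 0.64)]
```

View pics/z12.png

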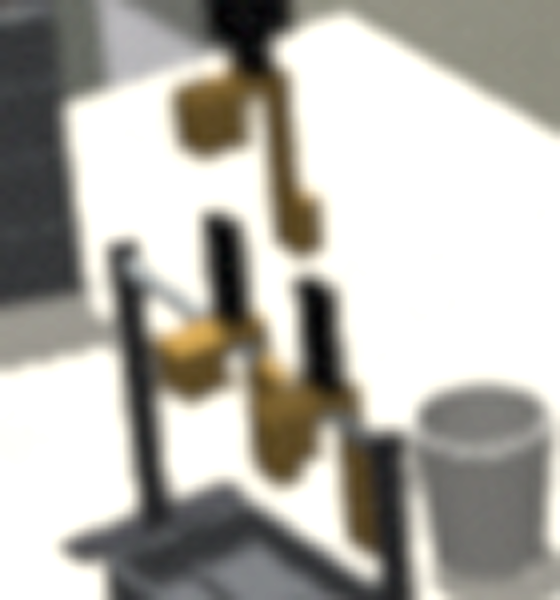

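```bash
python3 -m pendant '[-0.1,-0.4,0.1,-0.2,0.1,-1.5,0.5, -0.1,-0.4,0.1,-0.2,0.1,-3.5,0.5, -0.1,-0.4,0.1,-0.2,0.1,-5,0.5, -0.1,-0.4,0.1,-0.2,0.1,-5.5,0.5, -0.1,-0.4,0.1,-0.2,0.1,-5.5,0.5]'
python3 - <<'E'
from h import *
s=cap('side','side13')
rel(tgt('hook',-1.3),[.5305,.216,.1907]); 
print([(np.round(d['location'],4).tolist(),round(d['confidence'],2)) for l in ['earth_hook','hook_foot'] for d in robot.place_of(s,l)])
a=s['image'][110:190,195:265,::-1]
cv2.imwrite('pics/z13.png',cv2.convertScaleAbs(cv2.resize(a,None,fx=8,fy=7.5,interpolation=cv2.INTER_CUBIC),alpha=1.3))
E
```

```text
t: 15.3
tool_pos: [0.5294, 0.2158, 0.2857]
ee_rot: [3.14, 0.002, 1.548]
wrist_force: [-0.3, -0.3, -3.5]
gripper_width: 0.157
turn deg [0.07 0.14 0.02] | 0.2 shift cm [ 0.06 -0.01 -9.6 ] wf [-0.42  0.96 -2.41] w 1.4 t 15.35
[([0.3162, -0.5528, 0.0122], 0.97), ([0.5267, 0.2192, 0.2601], 0.79), ([0.36, -0.3351, 0.0121], 0.69), ([0.3785, -0.071, 0.009], 0.67), ([0.5418, 0.2168, 0.1852], 0.72), ([0.4326, -0.3248, 0.0126], 0.67), ([0.3391, -0.4779, 0.0123], 0.61), ([0.4329, -0.019, 0.0088], 0.56)]
```

View pics/z13.png

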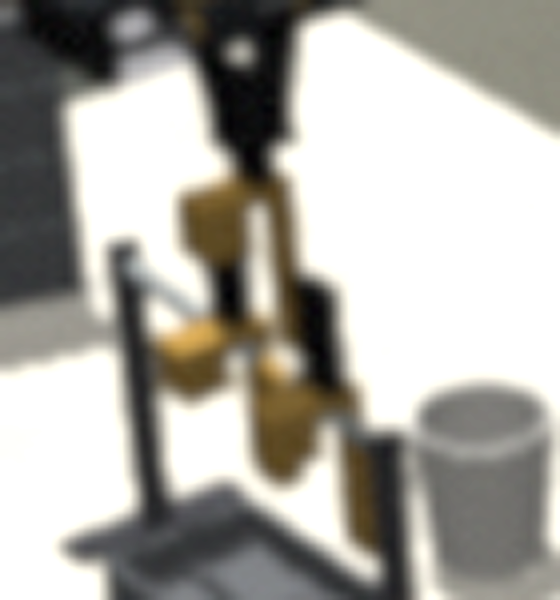

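```bash
python3 -m pendant '[0,0.1,0,0.08,0,-0.7,0.5, 0,0.1,0,0.08,0,-1.4,0.5, 0,0.1,0,0.08,0,-2.1,0.5, 0,0.1,0,0.08,0,-2.8,0.5, 0,0.1,0,0.08,0,-3.5,0.5, 0,0.1,0,0.08,0,-3.5,0.5]'
python3 - <<'E'
from h import *
s=cap('side','side14')
rel(tgt('hook',-1.3),[.5305,.216,.1907]); 
print([(np.round(d['location'],4).tolist(),round(d['confidence'],2)) for l in ['earth_hook','hook_foot'] for d in robot.place_of(s,l)])
a=s['image'][110:190,195:265,::-1]
cv2.imwrite('pics/z14.png',cv2.convertScaleAbs(cv2.resize(a,None,fx=8,fy=7.5,interpolation=cv2.INTER_CUBIC),alpha=1.3))
E
```

```text
t: 15.95
tool_pos: [0.5306, 0.2161, 0.2506]
ee_rot: [-3.141, 0.001, 1.548]
wrist_force: [-0.5, -1.4, -4.3]
gripper_width: 0.16
turn deg [0.04 0.02 0.01] | 0.0 shift cm [-0.03 -0.03 -6.08] wf [-0.5   0.43 -3.65] w 1.37 t 16.0
[([0.5257, 0.2167, 0.2254], 0.73), ([0.3616, -0.3313, 0.0122], 0.7), ([0.38, -0.0678, 0.0122], 0.51), ([0.438, -0.3239, 0.013], 0.84), ([0.3385, -0.4763, 0.0143], 0.78), ([0.5398, 0.222, 0.1509], 0.75), ([0.4341, -0.0191, 0.0136], 0.68)]
```

View pics/z14.png

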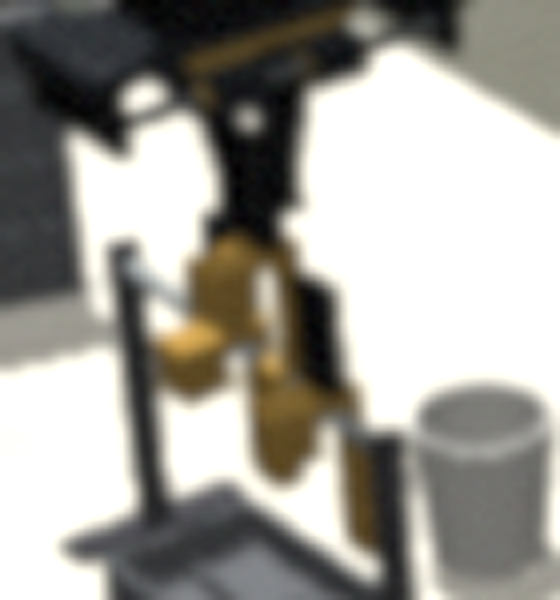

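```bash
python3 -m pendant '[0,0,0,0,0,-0.7,0.5, 0,0,0,0,0,-1.4,0.5, 0,0,0,0,0,-2.1,0.5, 0,0,0,0,0,-2.8,0.5, 0,0,0,0,0,-3.2,0.5, 0,0,0,0,0,-3.2,0.5]'
python3 -m pendant '[0,0,0,0,0,-0.3,0.5, 0,0,0,0,0,-0.5,0.5, 0,0,0,0,0,-0.7,0.5, 0,0,0,0,0,-0.7,0.5]'
```

```text
t: 16.6
tool_pos: [0.5307, 0.2163, 0.2193]
ee_rot: [3.141, 0.001, 1.548]
wrist_force: [-0.5, -0.1, -2.3]
gripper_width: 0.158
t: 16.93
tool_pos: [0.5307, 0.2162, 0.212]
ee_rot: [-3.142, 0.001, 1.548]
wrist_force: [-0.5, -0.5, -3.5]
gripper_width: 0.157
```

```bash
python3 -m pendant '[0,0,0,0,0,-0.5,0.5, 0,0,0,0,0,-1,0.5, 0,0,0,0,0,-1.5,0.5, 0,0,0,0,0,-1.9,0.5, 0,0,0,0,0,-1.9,0.5]'
python3 - <<'E'
from h import *
s=cap('side','side15')
rel(tgt('hook',-1.3),[.5305,.216,.1907]); 
print([(np.round(d['location'],4).tolist(),round(d['confidence'],2)) for l in ['earth_hook','hook_foot'] for d in robot.place_of(s,l)])
a=s['image'][110:190,195:265,::-1]
cv2.imwrite('pics/z15.png',cv2.convertScaleAbs(cv2.resize(a,None,fx=8,fy=7.5,interpolation=cv2.INTER_CUBIC),alpha=1.3))
E
```

```text
t: 17.35
tool_pos: [0.5302, 0.2159, 0.1918]
ee_rot: [-3.14, 0.001, 1.548]
wrist_force: [-1.7, -0.6, -3.0]
gripper_width: 0.162
turn deg [ 0.06 -0.05  0.  ] | 0.1 shift cm [ 0.01 -0.01 -0.17] wf [ 0.13 -0.71 -2.37] w 1.37 t 17.4
[([0.3176, -0.5531, 0.0108], 0.83), ([0.5274, 0.2179, 0.1648], 0.72), ([0.3583, -0.3323, 0.0131], 0.69), ([0.4347, -0.0177, 0.0119], 0.82), ([0.3402, -0.4772, 0.0081], 0.79), ([0.4351, -0.3264, 0.0117], 0.71), ([0.5398, 0.2179, 0.0921], 0.6), ([0.5967, 0.0046, -0.0003], 0.5)]
```

View pics/z15.png

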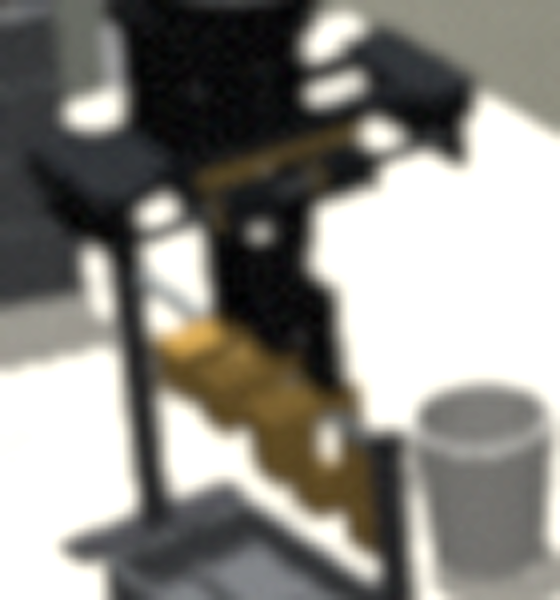

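```bash
python3 -m pendant '[0,0,0,0,0,-0.1,0.5, 0,0,0,0,0,-0.2,0.5, 0,0,0,0,0,-0.25,0.5, 0,0,0,0,0,-0.25,0.5]'; python3 -m pendant '[0,0,0,0,0,0,1.5, 0,0,0,0,0,0,2, 0,0,0,0,0,0,3, 0,0,0,0,0,0,4, 0,0,0,0,0,0,4, 0,0,0,0,0,0,4, 0,0,0,0,0,0,4, 0,0,0,0,0,0,4]'
python3 - <<'E'
from h import *
s=cap('side','side16')
print([(np.round(d['location'],4).tolist(),round(d['confidence'],2)) for l in ['earth_hook','hook_foot','neighbour_a'] for d in robot.place_of(s,l)])
a=s['image'][110:190,195:265,::-1]
cv2.imwrite('pics/z16.png',cv2.convertScaleAbs(cv2.resize(a,None,fx=8,fy=7.5,interpolation=cv2.INTER_CUBIC),alpha=1.3))
E
```

```text
t: 17.83
tool_pos: [0.5308, 0.2163, 0.1908]
ee_rot: [3.141, 0.001, 1.548]
wrist_force: [-0.4, 0.6, -1.9]
gripper_width: 0.155
t: 18.5
tool_pos: [0.5308, 0.2164, 0.1908]
ee_rot: [3.141, 0.001, 1.548]
wrist_force: [0.3, -0.3, 0.3]
gripper_width: 0.448
[([0.3169, -0.5536, 0.0077], 0.81), ([0.3784, -0.0668, 0.0094], 0.72), ([0.5279, 0.2168, 0.1681], 0.69), ([0.3612, -0.3324, 0.0077], 0.65), ([0.5473, 0.2157, 0.0914], 0.77), ([0.436, -0.3278, 0.0149], 0.59), ([0.4332, -0.0184, 0.0156], 0.58), ([0.342, -0.4776, 0.015], 0.58), ([0.5317, 0.1763, 0.1622], 0.73), ([0.5303, 0.2561, 0.1687], 0.5)]
```

View pics/z16.png

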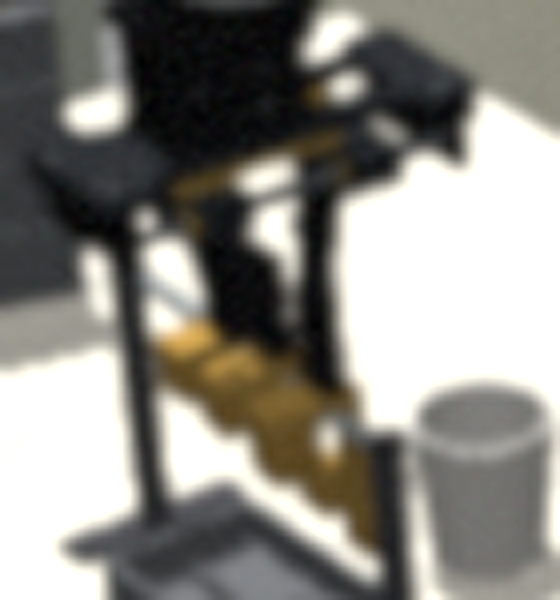

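```bash
python3 -m pendant '[0,0,0,0,0,0,4, 0,0,0,0,0,0,4, 0,0,0,0,0,1,4, 0,0,0,0,0,3,4, 0,0,0,0,0,6,4, 0,0,0,0,0,9,4, 0,0,0,0,0,12,4, 0,0,0,-3,-1,14,4]'; python3 -m pendant '[0,0,0,-4,-3,1,3, 0,0,0,-7,-6,1,1, 0,0,0,-10,-9,1,0, 0,0,0,-10,-13,1,0, 0,0,0,-10,-17,1,0, 0,0,0,-10,-20,1,0, 0,0,0,-10,-21,1,0]'
python3 - <<'E'
from h import *
s=cap('side','side17'); t=cap('top','top17')
for p in (s,t): print([(l,np.round(d['location'],4).tolist(),round(d['confidence'],2)) for l in ['earth_hook','hook_foot','neighbour_a','knob_face'] for d in robot.place_of(p,l) if d['location'][2]>.05])
o=robot.get_obs(); print(o['tool_pos'],o['ee_rot'],o['q'].round(2))
a=s['image'][110:190,195:265,::-1];b=t['image'][170:250,110:230,::-1]
cv2.imwrite('pics/z17.png',cv2.convertScaleAbs(cv2.resize(np.hstack([a,b]),None,fx=4.2,fy=4.2,interpolation=cv2.INTER_CUBIC),alpha=1.3))
f=np.array([.602,-.174,.134])+.02*kout(-4.5); print(f)
rel(tgt('knob',-4.5),f+.06*kout(-4.5))
E
```

```text
t: 19.37
tool_pos: [0.5034, 0.2069, 0.3328]
ee_rot: [3.141, -0.004, 1.547]
wrist_force: [0.4, -1.4, 1.9]
gripper_width: 0.456
t: 19.95
tool_pos: [0.4024, -0.0085, 0.3436]
ee_rot: [3.14, -0.002, 1.541]
wrist_force: [0.5, -0.4, -1.1]
gripper_width: 0.04
[('earth_hook', [0.5308, 0.2211, 0.1658], 0.48), ('hook_foot', [0.5489, 0.2191, 0.0928], 0.56), ('hook_foot', [0.533, 0.1809, 0.1655], 0.45), ('neighbour_a', [0.5336, 0.1802, 0.1649], 0.8), ('neighbour_a', [0.5329, 0.257, 0.1681], 0.6), ('knob_face', [0.5933, -0.1725, 0.153], 0.57)]
[('earth_hook', [0.5493, 0.2166, 0.0887], 0.75), ('earth_hook', [0.5298, 0.2173, 0.1646], 0.62), ('hook_foot', [0.5476, 0.2166, 0.0901], 0.73), ('neighbour_a', [0.5312, 0.2526, 0.1675], 0.72), ('neighbour_a', [0.5311, 0.175, 0.1669], 0.48), ('knob_face', [0.5966, -0.1699, 0.1518], 0.58), ('knob_face', [0.5845, -0.3416, 0.1647], 0.32)]
[ 0.40350296 -0.00220197  0.34290185] [ 3.14139292 -0.00396416  1.54904124] [ 0.84 -0.22 -0.77  1.74 -0.16  1.56  0.06]
[ 0.59203083 -0.17321541  0.15132051]
turn deg [ 22.32 -24.66 -90.94] | 96.8 shift cm [ 15.86 -16.87 -13.96] wf [ 0.01 -0.73  0.31] w 0.06 t 20.45
```

View pics/z17.png

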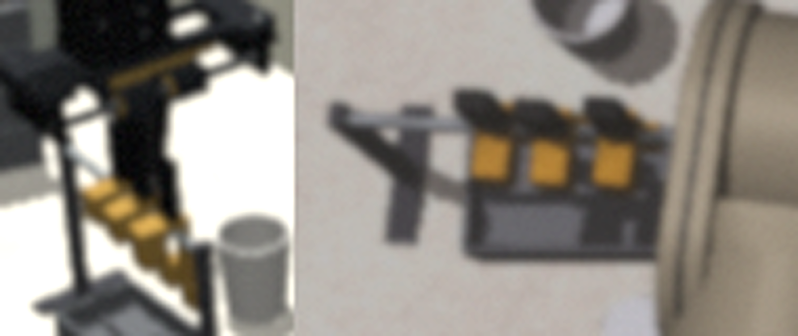

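```bash
cat >> h.py <<'E'
def tpush(yaw):
    y=np.radians(yaw); z=-kout(yaw); x=np.array([-np.sin(y),np.cos(y),0]); return np.column_stack([x,np.cross(z,x),z])
F=np.array([.6025,-.1735,.134])
E
python3 - <<'E'
from h import *
rel(tpush(-4.5),F+.08*kout(-4.5)); 
E
```

```text
turn deg [ -1.73 -29.94  -3.24] | 30.2 shift cm [ 15.91 -16.82 -13.96] wf [ 0.01 -0.73  0.31] w 0.06 t 20.45
```

```bash
python3 -m pendant '[0,0,0,0,-4,0,0, -0.3,-6,-0.6,0,-8,0,0, -0.7,-12,-1.3,1,-12,0,0, -1,-18,-2,4,-14.5,0,0, -1.4,-24,-2.6,8,-16.8,-1,0, -1.7,-30,-3.2,12,-16.8,-4,0, -1.7,-30,-3.2,14,-16.8,-7,0, -1.7,-30,-3.2,14,-16.8,-9,0]'
python3 - <<'E'
from h import *
rel(tpush(-4.5),F+.04*kout(-4.5)); rel(tpush(-4.5),F+.02*kout(-4.5)); 
s=cap('side','side18'); a=s['image'][160:260,270:390,::-1]
cv2.imwrite('pics/z18.png',cv2.resize(a,None,fx=5,fy=5,interpolation=cv2.INTER_CUBIC))
E
```

```text
t: 21.12
tool_pos: [0.5451, -0.1692, 0.2508]
ee_rot: [2.616, -0.001, 1.494]
wrist_force: [-0.2, -0.2, -1.0]
gripper_width: 0.001
turn deg [-0.07  0.1  -0.1 ] | 0.2 shift cm [ 3.74 -0.28 -8.21] wf [-0.21 -0.23 -1.03] w 0.01 t 21.12
turn deg [-0.07  0.1  -0.1 ] | 0.2 shift cm [ 4.74 -0.36 -9.95] wf [-0.21 -0.23 -1.03] w 0.01 t 21.12
```

View pics/z18.png

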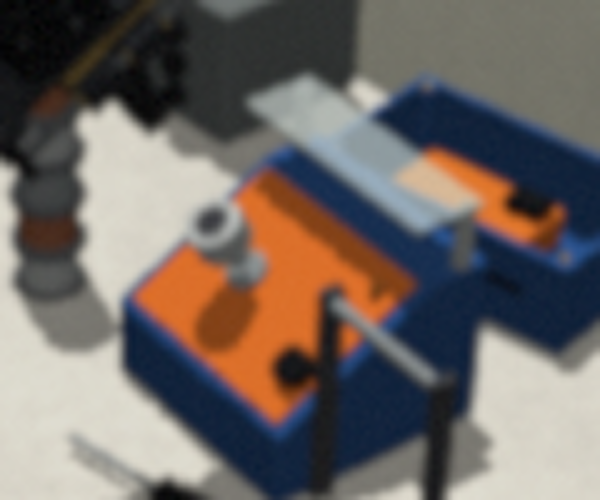

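```bash
python3 - <<'E'
from h import *
s=cap('side','side19');t=cap('top','top19'); o=robot.get_obs(); print(o['tool_pos'],proj(s,o['tool_pos']),proj(t,o['tool_pos']),proj(s,F+.02*kout(-4.5)))
a=s['image'][90:260,210:390,::-1].copy(); u=(proj(s,o['tool_pos'])-[210,90]).astype(int); cv2.circle(a,tuple(int(i) for i in u),1,(0,0,255),-1)
cv2.imwrite('pics/z19.png',cv2.resize(a,None,fx=3.5,fy=3.5,interpolation=cv2.INTER_CUBIC))
E
```

```text
[ 0.54276873 -0.16926768  0.25131275] [299.95717029 183.91162636] [318.30635453 191.16235833] [312.47500127 204.57960477]
```

View pics/z19.png

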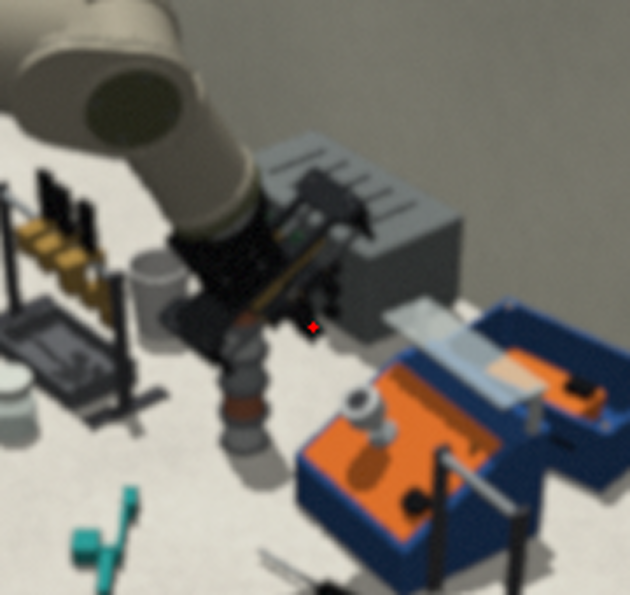

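```bash
python3 -m pendant '[0,0,0,1.5,-0.1,-3,0, 0,0,0,3,-0.2,-6,0, 0,0,0,3.8,-0.3,-8,0, 0,0,0,3.9,-0.3,-8.2,0, 0,0,0,3.9,-0.3,-8.2,0]'
python3 - <<'E'
from h import *
rel(tpush(-4.5),F+.025*kout(-4.5)); rel(tpush(-4.5),F); 
E
```

```text
t: 21.68
tool_pos: [0.582, -0.1725, 0.1704]
ee_rot: [2.621, -0.003, 1.494]
wrist_force: [1.1, -0.3, 0.3]
gripper_width: 0.003
turn deg [-0.18 -0.14 -0.11] | 0.3 shift cm [ 0.81 -0.   -1.47] wf [ 1.08 -0.26  0.34] w 0.03 t 21.68
turn deg [-0.18 -0.14 -0.11] | 0.3 shift cm [ 2.05 -0.1  -3.64] wf [ 1.08 -0.26  0.34] w 0.03 t 21.68
```

```bash
python3 -m pendant '[0,0,0,0.5,0,-0.9,0, 0,0,0,1,0,-1.8,0, 0,0,0,1.3,0,-2.3,0, 0,0,0,1.6,-0.1,-2.8,0, 0,0,0,1.75,-0.1,-3.1,0, 0,0,0,1.75,-0.1,-3.1,0]'
```

```text
t: 22.18
tool_pos: [0.5995, -0.1737, 0.1397]
ee_rot: [2.621, -0.003, 1.494]
wrist_force: [0.2, 0.7, -0.1]
gripper_width: 0.003
```

```bash
python3 -m pendant '[0,0,0,0.15,0,-0.25,0, 0,0,0,0.25,0,-0.43,0, 0,0,0,0.25,0,-0.43,0]'; python3 -m pendant '[0,0,0,0.1,0,-0.17,0, 0,0,0,0.15,0,-0.26,0, 0,0,0,0.15,0,-0.26,0]'
```

```text
t: 22.43
tool_pos: [0.6019, -0.1736, 0.1352]
ee_rot: [2.621, -0.003, 1.494]
wrist_force: [-0.5, 0.7, 0.5]
gripper_width: 0.005
t: 22.68
tool_pos: [0.6031, -0.1738, 0.1339]
ee_rot: [2.622, -0.002, 1.494]
wrist_force: [-23.0, 4.6, 24.7]
gripper_width: -0.001
```

```bash
python3 -m pendant '[0,0,0,-0.3,0,0.5,0, 0,0,0,-1,0,1.8,0, 0,0,0,-3,0.2,5.2,0, 0,0,0,-5,0.3,9,0, 0,0,0,-7,0,13,0, 0,0,0,-10,-3,15,0, 0,0,0,-13,-6,16,0, 0,0,0,-16,-9,16,0]'; python3 -m pendant '[0,0,0,-2,-3,0,0, 0,0,0,-3,-5,0,0, 0,0,0,-3,-5,0,0]'
python3 - <<'E'
from h import *
s=cap('side','side20'); t=cap('top','top20')
for p in (s,t): print([(l,np.round(d['location'],4).tolist(),round(d['confidence'],2)) for l in ['earth_hook','hook_foot','neighbour_a','knob_face','sleeve','reels','screwdriver','tray','jar','cup'] for d in robot.place_of(p,l)])
o=robot.get_obs(); print(o['t'],o['tool_pos'],o['wrist_force'])
E
```

```text
t: 23.35
tool_pos: [0.4504, -0.2571, 0.2972]
ee_rot: [2.617, 0.002, 1.496]
wrist_force: [0.3, -1.3, -0.2]
gripper_width: 0.004
t: 23.6
tool_pos: [0.4175, -0.3118, 0.2974]
ee_rot: [2.616, 0.003, 1.489]
wrist_force: [0.2, -0.4, 0.2]
gripper_width: 0.003
[('earth_hook', [0.3615, -0.3352, 0.0103], 0.84), ('earth_hook', [0.38, -0.0691, 0.0085], 0.76), ('earth_hook', [0.3155, -0.5555, 0.0083], 0.75), ('earth_hook', [0.5298, 0.2174, 0.1639], 0.67), ('hook_foot', [0.3437, -0.4785, 0.0098], 0.95), ('hook_foot', [0.4318, -0.0181, 0.0123], 0.73), ('hook_foot', [0.4347, -0.3294, 0.0147], 0.61), ('hook_foot', [0.5309, 0.1808, 0.1673], 0.46), ('hook_foot', [0.5507, 0.2198, 0.091], 0.45), ('hook_foot', [0.5208, 0.2329, 0.0003], 0.39), ('neighbour_a', [0.532, 0.1808, 0.1666], 0.54), ('neighbour_a', [0.5299, 0.2537, 0.1677], 0.52), ('knob_face', [0.6037, -0.1735, 0.1326], 0.53), ('reels', [0.5936, 0.0056, 0.0009], 0.72), ('screwdriver', [0.594, -0.2517, -0.0005], 0.67), ('screwdriver', [0.4992, -0.2301, -0.0007], 0.58), ('tray', [0.5954, 0.0059, 0.0003], 0.72), ('tray', [0.5247, 0.232, 0.0016], 0.64)
[... 332 characters left out ...]
.3745, -0.0667, 0.011], 0.63), ('hook_foot', [0.3385, -0.4851, 0.0126], 0.89), ('hook_foot', [0.548, 0.2144, 0.0894], 0.81), ('hook_foot', [0.4345, -0.0161, 0.0114], 0.72), ('neighbour_a', [0.5292, 0.1757, 0.1658], 0.5), ('knob_face', [0.6015, -0.1719, 0.1321], 0.76), ('knob_face', [0.4211, 0.174, -0.0015], 0.17), ('reels', [0.5978, 0.0093, 0.001], 0.72), ('reels', [0.4999, -0.2343, -0.0019], 0.66), ('screwdriver', [0.5035, -0.2331, -0.0003], 0.72), ('tray', [0.5254, 0.2345, 0.003], 0.84), ('tray', [0.6492, 0.2323, -0.0005], 0.24), ('jar', [0.4206, 0.1778, -0.0021], 0.65), ('cup', [0.651, 0.2294, 0.0018], 0.93)]
24.7 [ 0.42038789 -0.30713929  0.29717656] [ 0.04465324  0.29575917 -0.43038766]
```

View pics/side20.png

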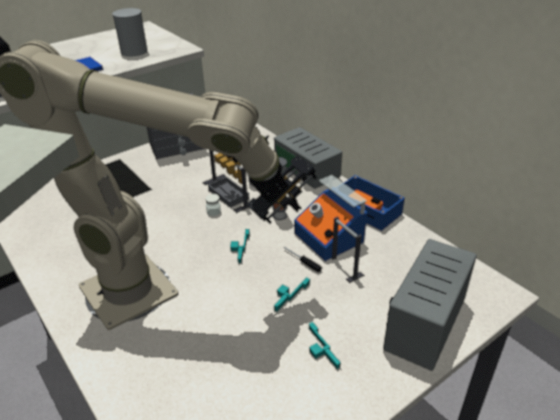

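View pics/top20.png

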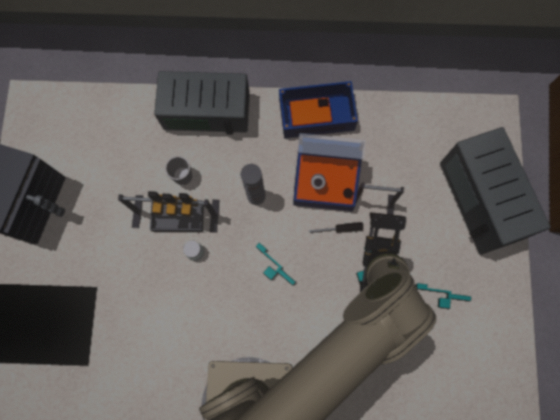

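All three brass hooks hang in a row in the top view at (157–187,207). The knob is back at its home spot (318,182), and the bystanders haven't moved. One close check of the knob, then I'll hand in.

```bash
python3 - <<'E'
import cv2,numpy as np
L=[cv2.resize(cv2.imread(f'pics/{n}.png')[190:240,295:345],None,fx=5,fy=5,interpolation=2) for n in ['side3','side19','side20']]
cv2.imwrite('pics/z20.png',np.hstack(L))
E
```

```text
(no output)
```

View pics/z20.png

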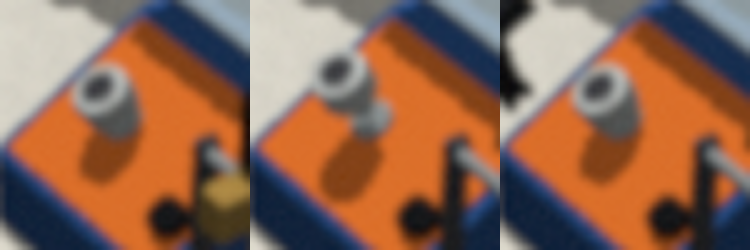

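The knob face in the last panel (600,90) matches the first, home panel (100,90). The stem shows only in the middle panel, where the knob was out.

```bash
python3 - <<'E'
from h import *
robot.hand_in(); o=robot.get_obs(); print(o['t'],o['wrist_force'])
E
```

```text
the job is handed in; nothing more can be done
the job is handed in; nothing more can be done
```

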